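# Set the date coder's back gauge home

## Task

The date coder is being changed over to tray lids: take the tamper and, with its foot reached in at a slant under the print head, nudge the back gauge (the loose aluminium fence on the bed) back in small gentle taps until it sits home and square against the stop hidden behind it. Do not shove the stop out of its setting, touch the fence with the gripper or disturb the things standing about; finally stand the tamper upright on the table again.

Things in the scene. Friction and masses are not known exactly. Their poses are not given: they have to be found in the camera images.
- coder: Bench date coder, fixed: white housing 270 deep x 250 wide x 260 mm high with a print head over a steel bed. Origin on the table below the middle of the head's front lip; x points to its rear (away from the robot at yaw 0), y to its left, z up. The bed's top is 30 mm above the table; it starts 95 mm in front of the lip. Side cheeks close the space under the head at y = +-113 mm from x = 15 mm back.
- head_lip (a point): Middle of the print head's lower front edge, 135 mm above the table (105 mm above the bed), straight above the coder's origin. The head's flat underside runs back from here; its front face rises upright to 210 mm, a cover behind to 260 mm. A knob sticks out 12 mm from the front face 25 mm to the left, 37 mm above the edge.
- type_holder (a point): Middle of the lower face of a steel block 28 x 40 mm that hangs under the head on the left, 115 mm above the table; keep to the right of it.
- fence: Back gauge: loose aluminium channel on the bed, 196 wide (y), 50 high and 50 mm deep, its flat 6 mm wall to the front, open to the rear (+x); 0.4 to 0.6 kg, held by friction only (2 to 6 N to slide). Origin: lower edge of its front face, middle, on the bed. Starts 6 to 19 mm behind the lip, up to 4 degrees askew. Home, set anew for each job, lies 43 to 61 mm behind the lip.
- home_pin (a joint): Small sprung switch pin midway between two hidden stop studs, 26 mm above the bed behind the fence: 0 = free, 0.003 m = pressed flush with the studs. It reads 0 until the fence is within 3 mm of home and does not tell where home is. Its spring (1 N) is weaker than the fence's friction: the fence stays where it is left.
- gauge_stop (a joint): How far the clamped block with the two stop studs (100 mm apart) has been shoved rearward out of its setting (m), 0 at the start. It holds against about 18 N, so against a push of some 20 N on the fence, and slips beyond that. The fence is square when it bears on both studs: if one end meets first, tap the other end on.
- tamper_grip (a point): Where to hold the tamper: on its axis, 190 mm above the underside of its foot, z up along the axis. Tamper: steel foot disc 44 mm wide, 14 mm thick; 14 mm steel shaft; round white nylon grip 26 mm wide from 140 to 224 mm above the underside. It stands on the table; 0.32 kg.
- tamper_foot (a point): Centre of the underside of the tamper's foot (disc 44 mm wide).
- label_roll: Bystander: white roll 92 mm wide, 52 mm high, standing on the table; origin at the middle of its underside.
- tie_tub: Bystander: small white tub 70 mm wide, 45 mm high; origin at the middle of its underside.
- steel_scoop: Bystander: steel scoop lying on the table, 206 mm long along its y, 60 mm wide, 32 mm high; origin at its middle on the table.
Mind the look-alikes: they are no part of the job. What is shaped like the part that bears tamper_grip but orange or purple is not meant.

How it is judged:
By the outcome, as a careful person would: the job done as asked, in the order asked, and still so for the second after the job is handed in, with the robot touching nothing.
It also fails if it takes over 72 s, if anything falls off the work surface, if the arm or the gripper's body presses on something with over 40 N, if the wrist force passes 120 N, or if a joint passes its speed limit or range.

## Robot

A 6-joint arm with a two-finger parallel gripper is mounted at the origin on a cart in front of the work surface, level with it; the furniture and walls round the work are solid. World frame = base frame: x ahead of the robot, y to its left, z up, the work surface at z = 0. Lengths are in m, angles in rad, forces in N, time in s.
With the tool pointing down it reaches from about 0.35 to 0.85 m from the base axis. Payload 8.1 kg.
Tool frame: the origin (TCP) lies between the finger pads; the fingertips stand nose_length ahead of it and the grasp point (between the pads) lies 2 mm behind it (nose_length is the distance from the TCP to the fingertips, in m); z points along the fingers, x is the direction in which the jaws open and shut, and the axes are right-handed (so a half turn about z gives the same grasp; the last joint's range is limited). The gripper opens to 93 mm and grips with 3 to 60 N. Pads are 15 mm wide; open, the fingers measure 128 mm over their backs; the gripper's body (75 mm by 188 mm) begins 65 mm behind the grasp point.
Start: joints at [1.111, 0.13, 1.488, -0, 1.523, -0.085], TCP at [0.22, 0.558, 0.204] pointing down, gripper open.
Joint ranges: [-2.96, 2.96], [-0.89, 2.26], [0.02, 2.5], [-1.34, 4.48], [0, 2.73], [-2.66, 2.66]. Speed limits (rad/s): [2.39, 2.39, 2.79, 3.14, 3.14, 3.14].

## Interface

Orientations are given as a rotation vector (axis times angle).
In Python, from plant import * gives the robot as it stands.
- The arm moves only by the tool carry_out, never from a script. Its argument "steps" is a list of rows, each an object with "xyz": the shift along the world's x, y, z in cm, a list of three; "rot": the turn, a rotation vector about the world's x, y, z in degrees, a list of three. In form: [{"xyz": [tx, ty, tz], "rot": [rx, ry, rz]}, ...]. A call has 1 to 10 rows; each row is the pose to reach, as a shift and turn from the pose commanded when the call began; what a row does not reach only later rows make up. A row lasts 1/10 s, in which the tool goes at most 50 mm and 8.59 degrees, less where a joint would pass 70% of its speed; a pose out of reach is approached as far as the arm can. A call with a gripper value outside its range is refused whole. "grip" is the opening, from 0 (shut) to 1 (fully open), set as the call begins (left out, the last holds). The fingers move at their own pace and stop on an object; "force" is the grip in N (left out, the last holds). Time passes only in rows, so rows that repeat a pose let the fingers close. It gives the time, the measured TCP pose, the force and the opening at its end, in the units of the state.
- read_state(): the state, without advancing time (a new reading comes with each control period).
- read_camera(name): name is "side" or "top"; returns the picture (384x512x3 uint8, red, green, blue); there is no depth.
- calibration(name): a dict with "fov_y" (degrees; the focal length in pixels is half the picture's height over the tangent of half this angle, whatever the lens; pixels are square), "cx", "cy" (the principal point, pixels), "xyz" and "attitude" of the camera in the world. Camera axes: x right, y down, z forward; pixel columns grow to the right and rows downward; lengths in m; the calibration is good to about 2 mm. A picture is of the moment at which its call begins. calibration takes no time and is no camera call.
- close_job(): hands the job in, once; it reports no verdict.
The state is a dict: "t": time; "q": joint angles; "dq": joint speeds; "joint_torque": joint torques, N m; "tool_pos": TCP position; "orientation": TCP orientation; "force": force on the tool from outside, world axes, zero at the start; "wrist_torque": the same for the moment, N m; "opening": finger opening in m.
Only numpy, scipy, OpenCV 4.12 (cv2) and the standard library are available. Lean on these libraries where they do the work, as an engineer would, in place of code of your own. Each camera call takes 0.05 s, during which the arm holds its last target.

## Working session

There is one attempt and no reset: what is moved stays moved. The work goes in short steps, Python scripts to look and compute and a tool call to move; the robot and the scene stay as the last step left them, time stands still between calls to the robot, and variables do not carry over. Pictures are saved under pics/ and viewed, and the job is handed in when it is done.

Besides the shell and the picture viewer there is one more tool, called after "Emit:" as a command line: name --argument value ..., lists and objects as JSON in quotes. carry_out: Moves the arm, as the interface text tells. Its arguments: {"type":"object","properties":{"steps":{"type":"array","items":{"type":"object","properties":{"xyz":{"type":"array","items":{"type":"number"}},"rot":{"type":"array","items":{"type":"number"}}}}},"grip":{"type":"number"},"force":{"type":"number"}},"required":["steps"]}

```bash
ls; mkdir -p pics; python3 - <<'E'
from plant import *
import cv2
s=read_state(); print(s)
for n in("side","top"):
    print(n,calibration(n)); im=read_camera(n); cv2.imwrite(f"pics/{n}0.png",im[:,:,::-1])
try: print(nose_length)
except Exception as e: print(e)
E
```

```text
pics
{'t': 0.0, 'q': array([ 1.11056404e+00,  1.31142863e-01,  1.48926929e+00, -9.16487595e-07,
        1.52300702e+00, -8.54012026e-02]), 'dq': array([ 8.47118086e-04,  9.25894956e-05, -5.06060839e-04, -1.82773485e-03,
        5.68890633e-04, -3.44295057e-04]), 'joint_torque': array([-5.25903197e-04, -5.59829164e+01, -4.91767359e+01,  7.66357756e-02,
        3.49367643e-02, -9.53486642e-05]), 'tool_pos': array([0.21938412, 0.5578143 , 0.2031039 ]), 'orientation': array([ 2.59569975e+00,  1.76813699e+00, -2.49894297e-03]), 'force': array([ 0.89283249, -0.43713354, -0.20253685]), 'wrist_torque': array([ 0.01337403, -0.00084553,  0.02848828]), 'opening': 0.09276912277661122}
side {'fov_y': 42.8041531685777, 'cx': 262.362050321688, 'cy': 193.5696291006441, 'xyz': array([-0.28489116, -1.5043009 ,  0.74086552]), 'attitude': array([-1.89659389,  0.45620672, -0.34988468])}
top {'fov_y': 42.4878256579052, 'cx': 255.82637878276665, 'cy': 190.81206409337128, 'xyz': array([ 0.26422538, -0.07442479,  1.72428724]), 'attitude': array([-2.16074267,  2.11946999, -0.15246916])}
0.017
```

```bash
python3 - <<'E'
import cv2
for n in("side","top"):
    im=cv2.imread(f"pics/{n}0.png"); cv2.imwrite(f"pics/{n}0b.png",cv2.resize(im,(800,600),interpolation=cv2.INTER_CUBIC))
E
```

```text
(no output)
```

View pics/side0b.png

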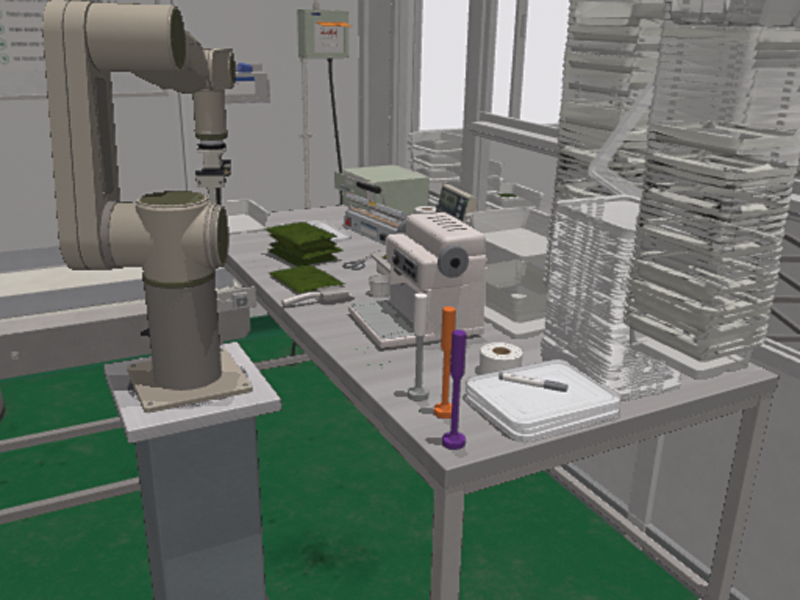

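View pics/top0b.png

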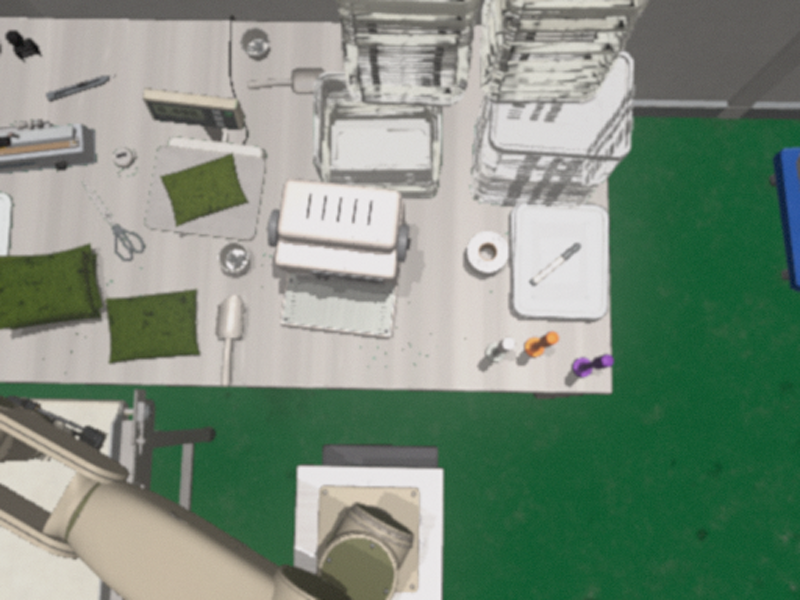

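The side view has three tamper shapes: white at about (419,345), orange at (446,360) and purple at (456,390). In the top view they are at (499,350), (541,345) and (592,366). The white nylon grip on a steel shaft fits the description. I'll confirm it in enlarged crops.

```bash
cat > h.py <<'E'
import numpy as np, cv2
from scipy.spatial.transform import Rotation as R
from plant import *
C={n:calibration(n) for n in("side","top")}
def K(n):
    c=C[n]; f=192/np.tan(np.radians(c["fov_y"])/2); return f,c["cx"],c["cy"]
def proj(n,P):
    c=C[n]; f,cx,cy=K(n); p=(np.atleast_2d(P)-c["xyz"])@R.from_rotvec(c["attitude"]).as_matrix()
    return np.c_[f*p[:,0]/p[:,2]+cx,f*p[:,1]/p[:,2]+cy]
def ray(n,uv):
    f,cx,cy=K(n); d=R.from_rotvec(C[n]["attitude"]).apply([(uv[0]-cx)/f,(uv[1]-cy)/f,1]); return C[n]["xyz"],d
def onz(n,uv,z):
    o,d=ray(n,uv); return o+d*(z-o[2])/d[2]
def crop(src,x0,y0,w,h,k,out):
    im=cv2.imread(src)[y0:y0+h,x0:x0+w]; im=cv2.resize(im,None,fx=k,fy=k,interpolation=cv2.INTER_CUBIC)
    for i in range(0,w,10):
        cv2.line(im,(i*k,0),(i*k,6 if i%50 else 14),(0,0,255),1)
        if i%20==0: cv2.putText(im,str(x0+i),(i*k,24),0,.35,(0,0,255),1)
    for i in range(0,h,10):
        cv2.line(im,(0,i*k),(6,i*k),(0,0,255),1)
        if i%20==0: cv2.putText(im,str(y0+i),(8,i*k+4),0,.35,(0,0,255),1)
    cv2.imwrite(out,im)
E
python3 - <<'E'
from h import *
crop("pics/side0.png",220,125,130,105,6,"pics/sc1.png")
crop("pics/side0.png",250,180,60,110,5,"pics/sc2.png")
crop("pics/top0.png",165,105,110,115,5,"pics/tc1.png")
crop("pics/top0.png",300,205,100,50,7,"pics/tc2.png")
E
```

```text
(no output)
```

View pics/sc1.png

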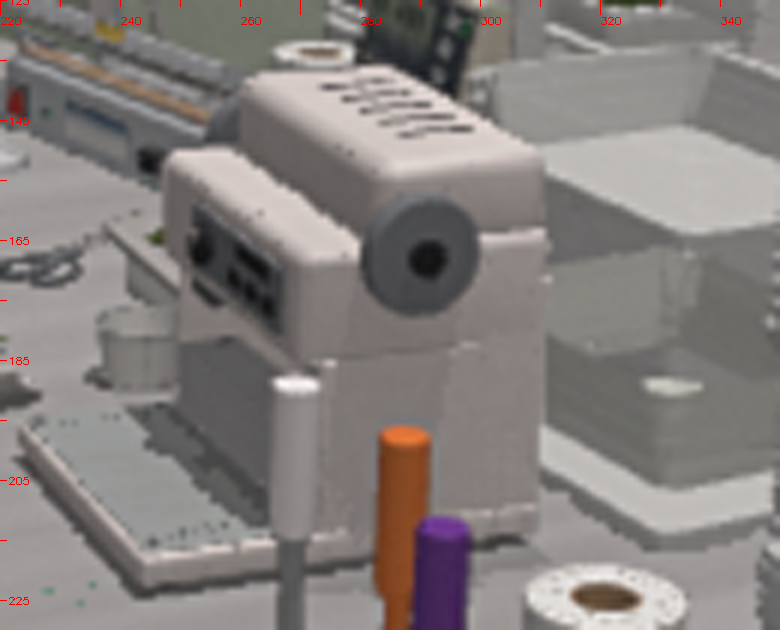

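View pics/sc2.png

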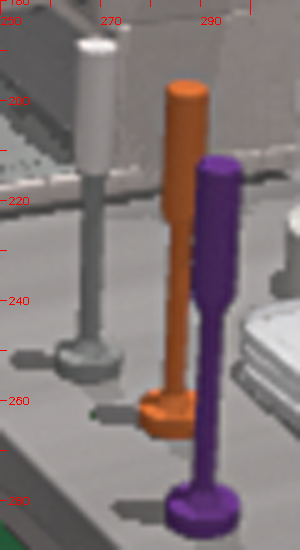

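View pics/tc1.png

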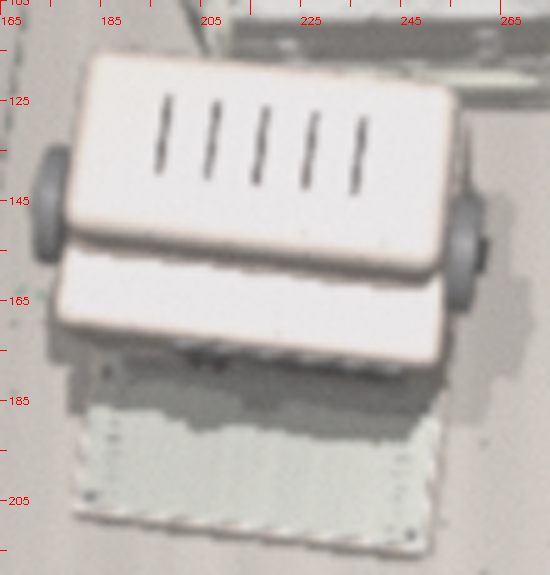

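View pics/tc2.png

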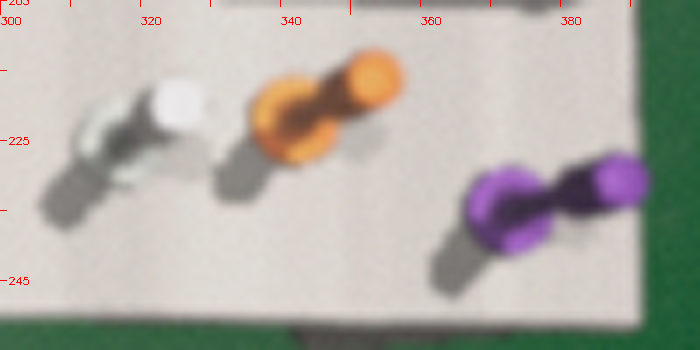

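The crops confirm that the white-grip steel tamper on the left of the three is the one meant (side grip top (269.3,189), top view (325.3,219.7)). Next I'll measure it and the coder.

```bash
python3 - <<'E'
from h import *
for n,uv in(("side",(269.4,189)),("top",(325.3,219.7))): print(n,"griptop",onz(n,uv,.224))
print("foot side (z.007)",onz("side",(267.5,252),.007),"top",onz("top",(317.5,224.8),.014))
a=onz("top",(179.6,208),.03);b=onz("top",(250.6,216.2),.03);print("bed corners",a,b,np.linalg.norm(a-b),np.degrees(np.arctan2(*(a-b)[:2])))
a=onz("top",(176,169.6),.207);b=onz("top",(253,177.6),.207);print("head front top",a,b,np.linalg.norm(a-b),np.degrees(np.arctan2(*(a-b)[:2])))
print("bed right front corner side",onz("side",(220+145/6,125+565/6),.03), onz("side",(220+20/6,125+440/6),.03))
# triangulate bed right corner etc.
# contrast enhanced crop
im=cv2.imread("pics/side0.png"); 
c=im[175:225,235:285].astype(float); c=np.clip((c-60)*2.0,0,255).astype('uint8'); cv2.imwrite("pics/enh.png",cv2.resize(c,None,fx=12,fy=12,interpolation=cv2.INTER_CUBIC))
E
```

```text
side griptop [ 0.40286625 -0.28727838  0.224     ]
top griptop [ 0.40544329 -0.2740954   0.224     ]
foot side (z.007) [ 0.40526872 -0.28402412  0.007     ] top [ 0.40698042 -0.27503321  0.014     ]
bed corners [0.45458197 0.20285076 0.03      ] [ 0.43085659 -0.04300068  0.03      ] 0.24699356650209234 5.512139481048208
head front top [0.55533388 0.19033444 0.207     ] [ 0.53440996 -0.05119471  0.207     ] 0.24243378481866146 4.951229073845997
bed right front corner side [ 0.42839055 -0.06591289  0.03      ] [0.44289341 0.15106594 0.03      ]
```

View pics/enh.png

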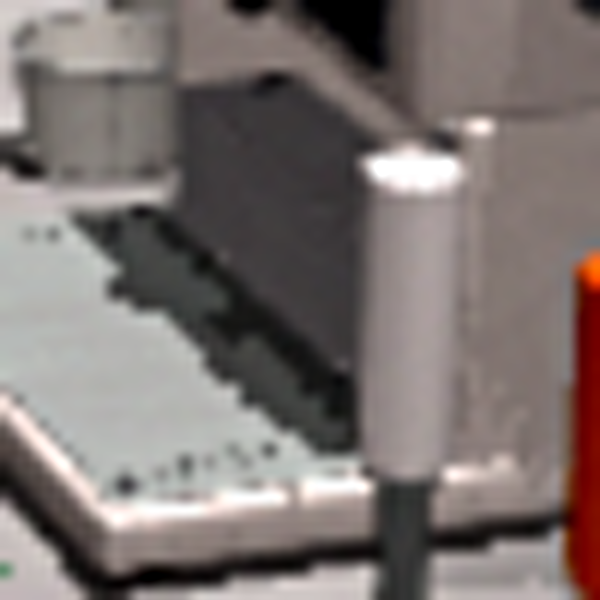

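Emit:
carry_out --steps '[{"xyz":[5,-10,6],"rot":[0,0,-8]},{"xyz":[10,-20,11.6],"rot":[0,0,-16]},{"xyz":[20,-40.8,11.6],"rot":[0,0,-40]},{"xyz":[20,-40.8,11.6],"rot":[0,0,-40]},{"xyz":[20,-40.8,11.6],"rot":[0,0,-40]},{"xyz":[20,-40.8,11.6],"rot":[0,0,-40]},{"xyz":[20,-40.8,11.6],"rot":[0,0,-40]},{"xyz":[20,-40.8,11.6],"rot":[0,0,-40]},{"xyz":[20,-40.8,11.6],"rot":[0,0,-40]},{"xyz":[20,-40.8,11.6],"rot":[0,0,-40]}]' --grip 1

```text
t: 1.1
tool_pos: [0.4208, 0.147, 0.3208]
orientation: [3.045, 0.769, 0.001]
force: [0.2, 0.6, -0.1]
opening: 0.0928
```

Emit:
carry_out --steps '[{"xyz":[0,-5,0],"rot":[0,0,-8]},{"xyz":[0,-10,0],"rot":[0,0,-16]},{"xyz":[-1.5,-43,-1],"rot":[0,0,-33.5]},{"xyz":[-1.5,-43,-1],"rot":[0,0,-33.5]},{"xyz":[-1.5,-43,-1],"rot":[0,0,-33.5]},{"xyz":[-1.5,-43,-1],"rot":[0,0,-33.5]},{"xyz":[-1.5,-43,-1],"rot":[0,0,-33.5]},{"xyz":[-1.5,-43,-1],"rot":[0,0,-33.5]},{"xyz":[-1.5,-43,-1],"rot":[0,0,-33.5]},{"xyz":[-1.5,-43,-1],"rot":[0,0,-33.5]}]'

```text
t: 2.1
tool_pos: [0.4033, -0.2829, 0.3087]
orientation: [-3.138, 0.143, 0.003]
force: [0.8, 0.2, -0.2]
opening: 0.0934
```

```bash
python3 - <<'E'
from h import *
s=read_state();print(s["t"],s["tool_pos"],R.from_rotvec(s["orientation"]).as_matrix().round(3).tolist(),s["force"],s["q"].round(3))
for n in("side","top"):
    im=read_camera(n); cv2.imwrite(f"pics/{n}1.png",im[:,:,::-1]); print(n,"proj tcp",proj(n,s["tool_pos"]))
crop("pics/side1.png",225,110,110,150,5,"pics/s1.png")
crop("pics/top1.png",270,180,110,75,7,"pics/t1.png")
E
```

```text
2.1 [ 0.40332056 -0.28285049  0.30870366] [[0.996, -0.091, -0.002], [-0.091, -0.996, 0.001], [-0.002, -0.0, -1.0]] [ 0.75003732  0.17356574 -0.22651784] [-7.150e-01 -1.790e-01  1.604e+00 -1.000e-03  1.719e+00 -6.240e-01]
side proj tcp [[269.68499219 161.93405596]]
top proj tcp [[332.27744356 217.8021053 ]]
```

View pics/s1.png

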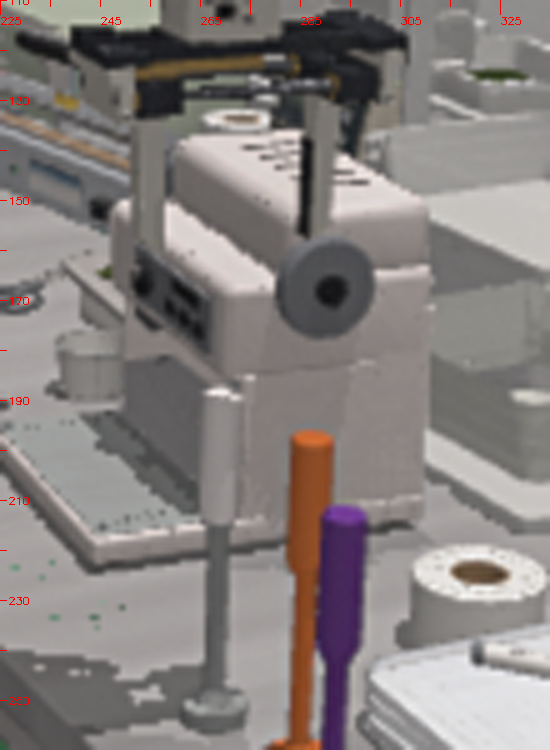

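View pics/t1.png

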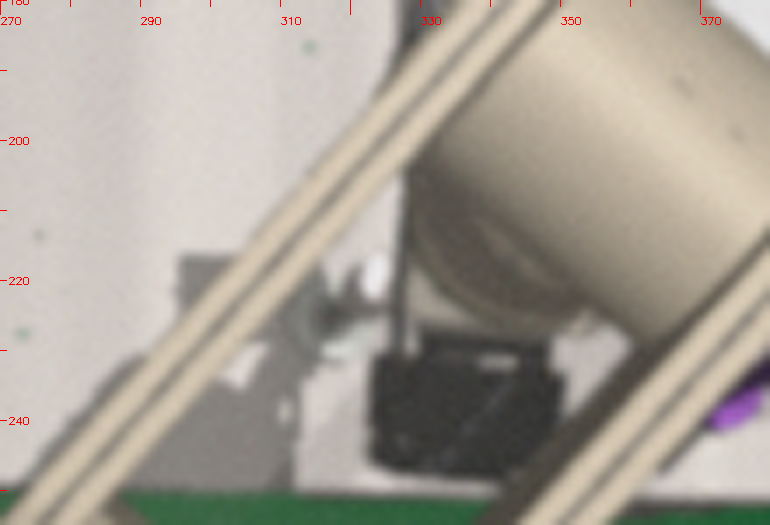

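```bash
python3 - <<'E'
from h import *
s=read_state();T=s["tool_pos"];M=R.from_rotvec(s["orientation"]).as_matrix()
for n in("side","top"):
  for x in(-.064,-.0465,0,.0465,.064): print(n,x,[proj(n,T+M@[x,y,.017])[0].round(1).tolist() for y in(-.008,.008)])
  print(proj(n,T),proj(n,T+M@[0,0,-.067]))
E
```

```text
side -0.064 [[248.5, 168.1], [250.5, 169.7]]
side -0.0465 [[253.9, 167.5], [256.0, 169.1]]
side 0 [[268.2, 166.0], [270.4, 167.6]]
side 0.0465 [[282.1, 164.6], [284.4, 166.1]]
side 0.064 [[287.3, 164.0], [289.6, 165.6]]
[[269.45843368 161.38759862]] [[270.19126946 139.60745805]]
top -0.064 [[325.7, 239.7], [331.3, 240.3]]
top -0.0465 [[326.3, 233.7], [331.8, 234.3]]
top 0 [[327.7, 217.7], [333.1, 218.3]]
top 0.0465 [[329.0, 201.9], [334.5, 202.5]]
top 0.064 [[329.5, 196.0], [335.0, 196.6]]
[[331.25329235 217.45342947]] [[334.83688148 215.08164096]]
```

```bash
python3 - <<'E'
from h import *
s=read_state();print(s["tool_pos"],s["t"])
crop("pics/side1.png",240,125,60,60,10,"pics/s2.png")
E
```

```text
[ 0.40419639 -0.2798082   0.30943936] 2.2
```

View pics/s2.png

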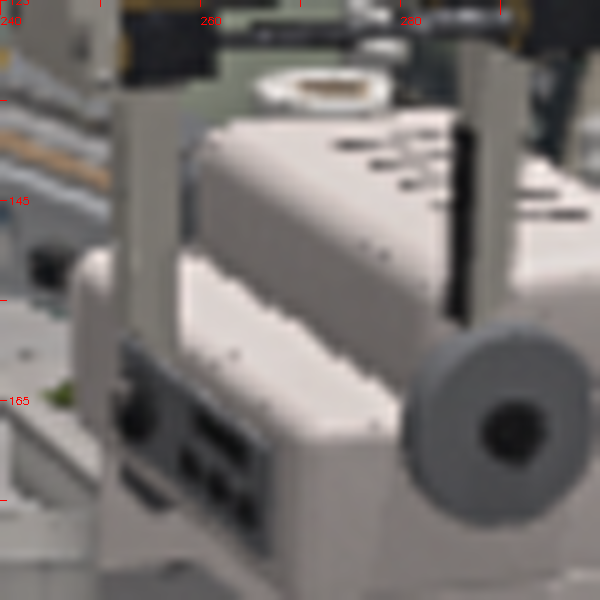

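```bash
python3 - <<'E'
from h import *
for y in(-.275,-.285): print(proj("side",[[.405,y,.224],[.405,y,.14],[.405,y,.014],[.405,y,0]]).round(1).tolist(),proj("top",[[.405,y,.224],[.405,y,.014]]).round(1).tolist())
E
```

```text
[[268.1, 187.6], [267.3, 212.9], [266.1, 248.9], [266.0, 252.8]] [[325.6, 219.9], [317.5, 225.4]]
[[269.7, 188.7], [268.8, 214.0], [267.6, 250.2], [267.5, 254.1]] [[328.9, 219.9], [320.4, 225.4]]
```

```bash
python3 - <<'E'
from h import *
T=np.array([.2194,.5578,.2031]);M=R.from_rotvec([2.59569975e+00,  1.76813699e+00, -2.49894297e-03]).as_matrix()
n="side"
for x in(-.0465,.0465): print(n,x,[proj(n,T+M@[x,y,.017])[0].round(1).tolist() for y in(-.008,.008)])
print(proj(n,T),proj(n,T+M@[0,0,-.067]),proj(n,T+M@[0,0,.017]))
crop("pics/side0.png",110,70,60,60,10,"pics/s3.png")
E
```

```text
side -0.0465 [[134.3, 143.9], [138.2, 143.9]]
side 0.0465 [[137.0, 138.4], [140.7, 138.4]]
[[137.31733067 137.24242743]] [[136.29361395 121.88638327]] [[137.57342522 141.08391903]]
```

View pics/s3.png

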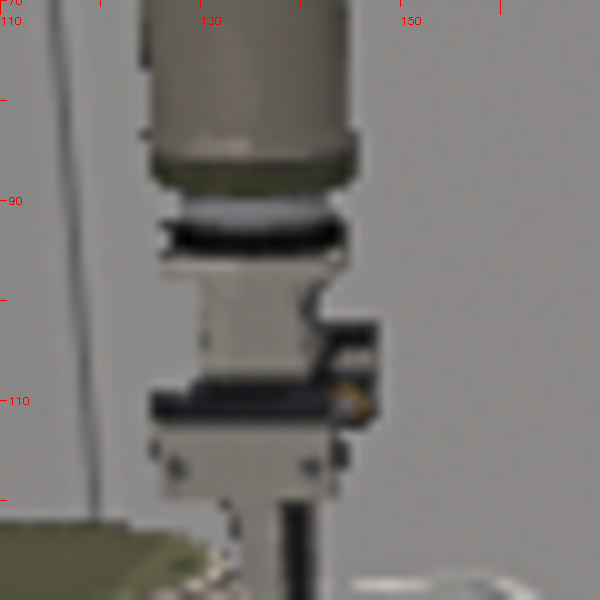

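```bash
python3 - <<'E'
from h import *
crop("pics/side0.png",110,100,60,60,10,"pics/s4.png")
E
```

```text
(no output)
```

View pics/s4.png

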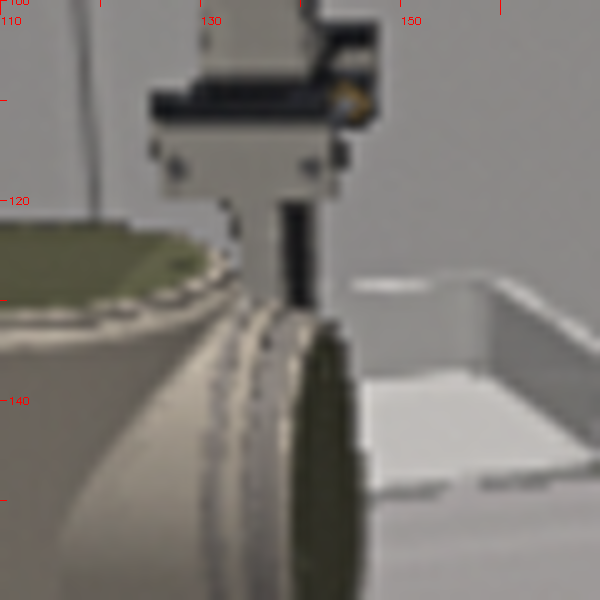

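Emit:
carry_out --steps '[{"xyz":[0,0,-2],"rot":[0,0,0]},{"xyz":[0,0,-4],"rot":[0,0,0]},{"xyz":[0,0,-5],"rot":[0,0,0]},{"xyz":[0,0,-5],"rot":[0,0,0]},{"xyz":[0,0,-5],"rot":[0,0,0]}]'

```text
t: 2.7
tool_pos: [0.405, -0.2791, 0.2609]
orientation: [3.138, -0.135, 0.001]
force: [-0.2, -0.3, 0.3]
opening: 0.0929
```

```bash
python3 - <<'E'
from h import *
s=read_state();T=s["tool_pos"];M=R.from_rotvec(s["orientation"]).as_matrix();print(T,s["q"].round(4))
n="side"
im=read_camera(n); cv2.imwrite(f"pics/{n}2.png",im[:,:,::-1])
for x in(-.0465,.0465): print(n,x,[proj(n,T+M@[x,y,.017])[0].round(1).tolist() for y in(-.008,.008)])
crop("pics/side2.png",240,130,60,75,8,"pics/s5.png")
E
```

```text
[ 0.40498163 -0.27908089  0.26089743] [-7.0780e-01 -1.8310e-01  1.6937e+00  1.0000e-04  1.6304e+00 -6.2200e-01]
side -0.0465 [[253.8, 182.8], [255.8, 184.5]]
side 0.0465 [[281.6, 179.4], [283.8, 181.1]]
```

View pics/s5.png

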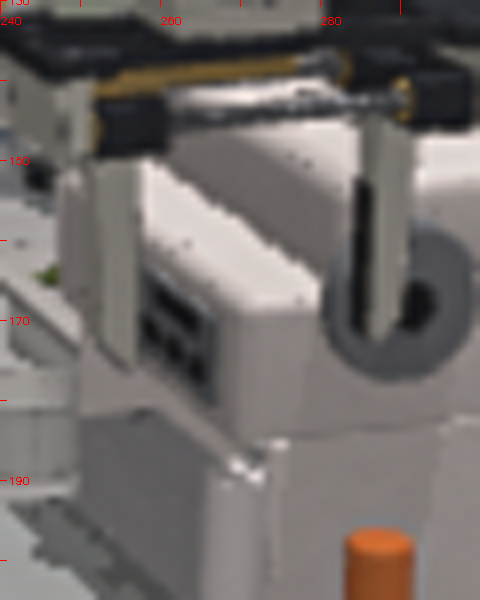

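Emit:
carry_out --steps '[{"xyz":[0,0,-1.5],"rot":[0,0,0]},{"xyz":[0,0,-3],"rot":[0,0,0]},{"xyz":[0,0,-4.5],"rot":[0,0,0]},{"xyz":[0,0,-5],"rot":[0,0,0]},{"xyz":[0,0,-5],"rot":[0,0,0]}]'

```text
t: 3.25
tool_pos: [0.4038, -0.279, 0.2083]
orientation: [-3.137, 0.136, 0.004]
force: [-0.8, -0.0, -0.3]
opening: 0.0926
```

```bash
python3 - <<'E'
from h import *
s=read_state();T=s["tool_pos"];M=R.from_rotvec(s["orientation"]).as_matrix();print(T,s["force"])
for n in("side","top"):
  im=read_camera(n); cv2.imwrite(f"pics/{n}3.png",im[:,:,::-1])
  for x in(-.0465,.0465): print(n,x,[proj(n,T+M@[x,y,.017])[0].round(1).tolist() for y in(-.008,.008)])
crop("pics/side3.png",240,130,70,75,8,"pics/s6.png")
crop("pics/top3.png",290,190,80,65,8,"pics/t6.png")
E
```

```text
[ 0.40381242 -0.27900023  0.20831629] [-0.78625719 -0.04149498 -0.27972844]
side -0.0465 [[253.1, 198.9], [255.1, 200.8]]
side 0.0465 [[280.6, 195.4], [282.8, 197.2]]
top -0.0465 [[321.6, 235.9], [326.8, 236.4]]
top 0.0465 [[324.2, 206.2], [329.3, 206.7]]
```

View pics/s6.png

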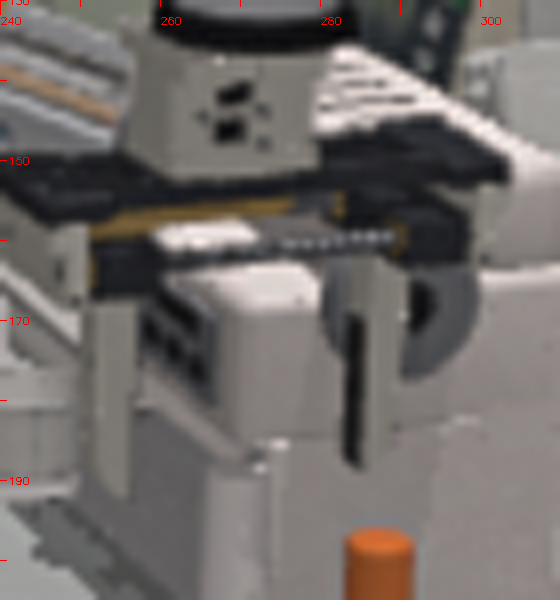

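View pics/t6.png

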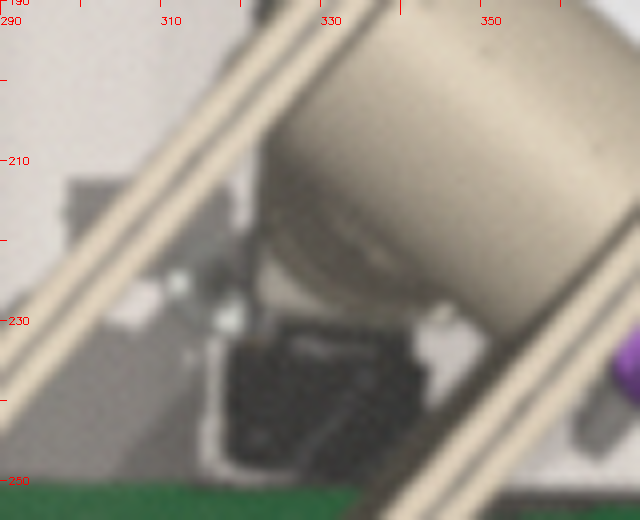

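```bash
cat >> h.py <<'E'
def coder(x,y,yaw):
    M=R.from_euler('z',yaw,degrees=True)
    return lambda P: M.apply(np.atleast_2d(P))+[x,y,0]
def wire(n,src,f,out,x0,y0,w,h,k,extra=()):
    im=cv2.imread(src)[y0:y0+h,x0:x0+w]; im=cv2.resize(im,None,fx=k,fy=k,interpolation=cv2.INTER_CUBIC)
    L=[]
    a=.125
    for z in(.03,0): L+=[((-.095,-a,z),(-.095,a,z)),((-.095,-a,z),(0,-a,z)),((-.095,a,z),(0,a,z))]
    for z in(.135,.21): L+=[((0,-a,z),(0,a,z))]
    L+=[((0,-a,.135),(0,-a,.21)),((0,a,.135),(0,a,.21)),((0,-a,.135),(.27,-a,.135))]
    for p,q in L:
        u=proj(n,f([p,q]));u=((u-[x0,y0]+.5)*k).astype(int)
        cv2.line(im,tuple(map(int,u[0])),tuple(map(int,u[1])),(0,0,255),1)
    for p in extra:
        u=((proj(n,p)[0]-[x0,y0]+.5)*k).astype(int); cv2.circle(im,tuple(map(int,u)),3,(255,0,0),-1)
    cv2.imwrite(out,im)
E
python3 - <<'E'
from h import *
yaw=-5.2
M=R.from_euler('z',yaw,degrees=True)
c=np.array([.4427,.08,0])+M.apply([.095,0,0]); print(c)
f=coder(c[0],c[1],yaw)
wire("side","pics/side0.png",f,"pics/w1.png",215,120,130,110,6)
wire("top","pics/top0.png",f,"pics/w2.png",165,105,110,115,5)
E
```

```text
[0.53730902 0.0713899  0.        ]
```

View pics/w1.png

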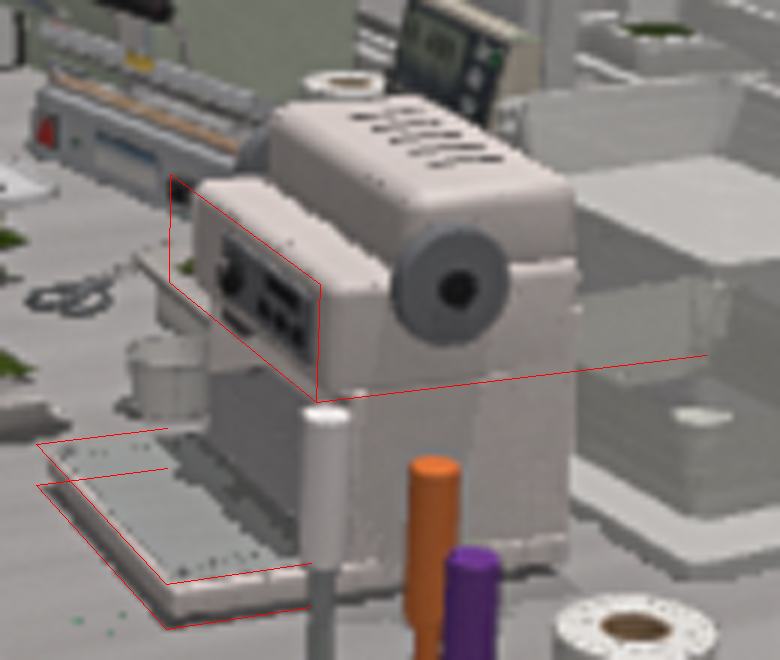

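View pics/w2.png

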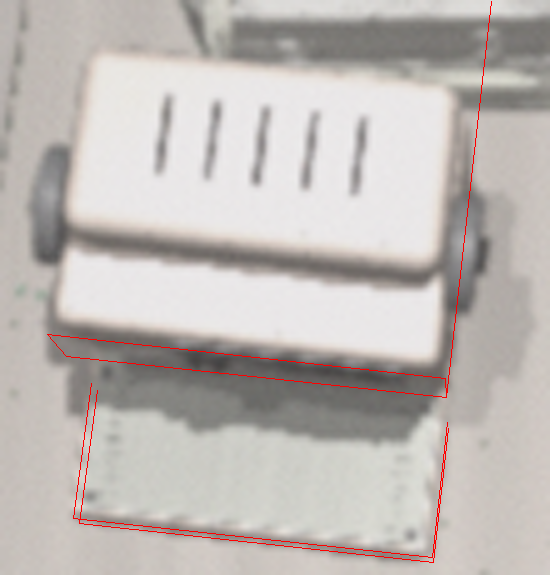

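Emit:
carry_out --steps '[{"xyz":[0,0,-1],"rot":[0,0,0]},{"xyz":[0,0,-2],"rot":[0,0,0]},{"xyz":[0,0,-2.2],"rot":[0,0,0]},{"xyz":[0,0,-2.2],"rot":[0,0,0]}]'

```text
t: 3.75
tool_pos: [0.4042, -0.2793, 0.1872]
orientation: [-3.138, 0.136, 0.002]
force: [1.1, 0.4, 0.1]
opening: 0.093
```

```bash
python3 - <<'E'
from h import *
s=read_state();T=s["tool_pos"];M=R.from_rotvec(s["orientation"]).as_matrix();print(T,s["force"])
for n in("side",):
  im=read_camera(n); cv2.imwrite(f"pics/{n}4.png",im[:,:,::-1])
  for x in(-.0465,.0465): print(n,x,[proj(n,T+M@[x,y,.017])[0].round(1).tolist() for y in(-.008,.008)])
crop("pics/side4.png",240,150,60,105,7,"pics/s7.png")
E
```

```text
[ 0.4042119  -0.27925926  0.18722995] [1.06545834 0.42119176 0.13235251]
side -0.0465 [[253.1, 205.4], [255.1, 207.2]]
side 0.0465 [[280.5, 201.6], [282.7, 203.5]]
```

View pics/s7.png

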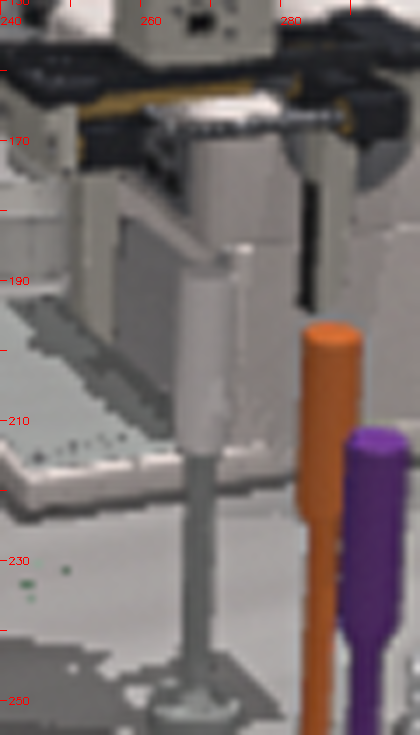

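Emit:
carry_out --steps '[{"xyz":[0,0,-0.8],"rot":[0,0,0]},{"xyz":[0,0,-1.7],"rot":[0,0,0]},{"xyz":[0,0,-1.7],"rot":[0,0,0]},{"xyz":[0,0,-1.7],"rot":[0,0,0]}]'

```text
t: 4.2
tool_pos: [0.4044, -0.2794, 0.1706]
orientation: [-3.138, 0.136, 0.001]
force: [0.1, 0.3, 0.5]
opening: 0.0928
```

Emit:
carry_out --steps '[{"xyz":[0,0,0],"rot":[0,0,0]},{"xyz":[0,0,0],"rot":[0,0,0]},{"xyz":[0,0,0],"rot":[0,0,0]},{"xyz":[0,0,0],"rot":[0,0,0]},{"xyz":[0,0,0],"rot":[0,0,0]},{"xyz":[0,0,0],"rot":[0,0,0]},{"xyz":[0,0,0],"rot":[0,0,0]},{"xyz":[0,0,0],"rot":[0,0,0]}]' --grip 0.1 --force 50

```text
t: 5.0
tool_pos: [0.4046, -0.2796, 0.1711]
orientation: [-3.139, 0.136, 0.0]
force: [0.1, -0.0, -0.4]
opening: 0.0334
```

```bash
python3 - <<'E'
from h import *
s=read_state();T=s["tool_pos"];M=R.from_rotvec(s["orientation"]).as_matrix();print(T,s["force"],s["opening"])
for n in("side","top"):
  im=read_camera(n); cv2.imwrite(f"pics/{n}5.png",im[:,:,::-1])
  for x in(-.013,.013): print(n,x,[proj(n,T+M@[x,y,.017])[0].round(1).tolist() for y in(-.008,.008)])
crop("pics/side5.png",240,150,60,110,7,"pics/s8.png")
E
```

```text
[ 0.40460025 -0.27964889  0.17110538] [ 0.0984486  -0.00170303 -0.4457682 ] 0.033435221504829846
side -0.013 [[263.2, 208.8], [265.2, 210.7]]
side 0.013 [[270.8, 207.8], [272.9, 209.6]]
top -0.013 [[321.3, 225.8], [326.3, 226.3]]
top 0.013 [[322.0, 217.7], [327.0, 218.2]]
```

View pics/s8.png

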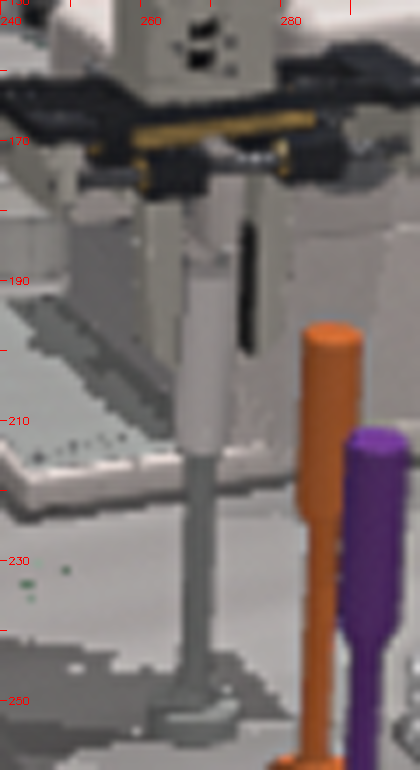

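```bash
python3 - <<'E'
from h import *
crop("pics/top5.png",285,190,100,65,8,"pics/t8.png")
crop("pics/side5.png",225,60,110,140,5,"pics/s9.png")
for z in(.27,.3,.33): print(onz("top",(330.7,232),z))
E
```

```text
[ 0.3651796  -0.28377965  0.27      ]
[ 0.36309704 -0.27946094  0.3       ]
[ 0.36101449 -0.27514223  0.33      ]
```

View pics/t8.png

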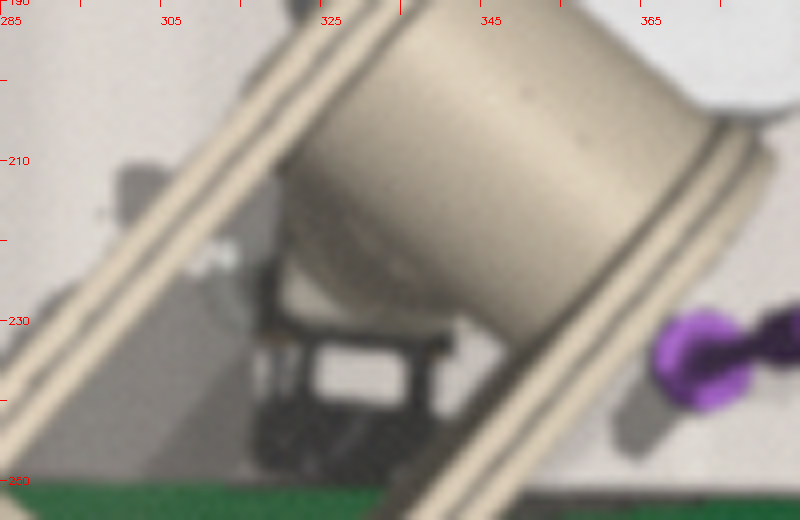

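View pics/s9.png

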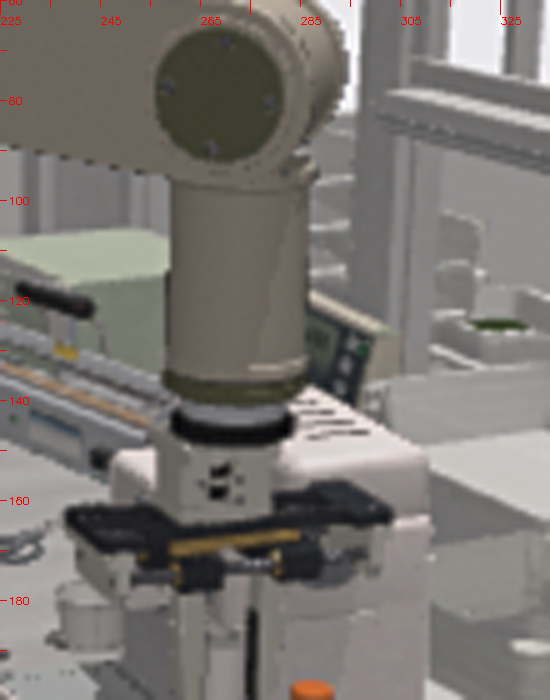

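Emit:
carry_out --steps '[{"xyz":[0,0,0],"rot":[0,0,0]},{"xyz":[0,0,0],"rot":[0,0,0]},{"xyz":[0,0,0],"rot":[0,0,0]}]'

```text
t: 5.4
tool_pos: [0.4047, -0.2796, 0.1711]
orientation: [-3.139, 0.136, -0.0]
force: [1.2, -0.4, -0.4]
opening: 0.0254
```

```bash
python3 - <<'E'
from h import *
s=read_state();T=s["tool_pos"];M=R.from_rotvec(s["orientation"]).as_matrix();print(T,s["force"],s["wrist_torque"],s["opening"])
for n in("side",):
  im=read_camera(n); cv2.imwrite(f"pics/{n}6.png",im[:,:,::-1])
crop("pics/side6.png",245,165,50,60,10,"pics/s10.png")
E
```

```text
[ 0.40469275 -0.27960535  0.17111613] [ 1.16839316 -0.40680047 -0.42654431] [-0.107423   -0.13701511  0.0533289 ] 0.025412961907426184
```

View pics/s10.png

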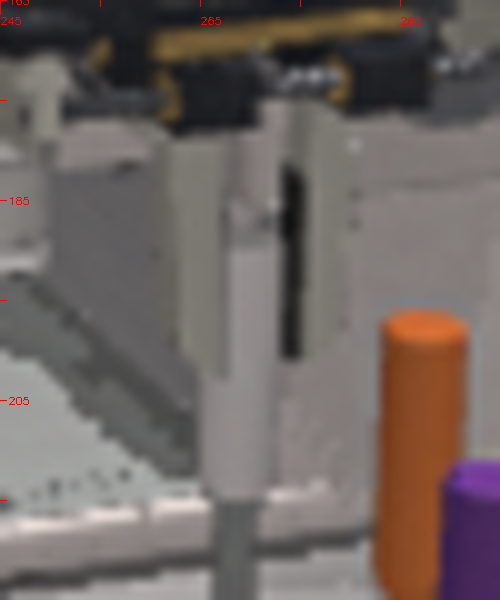

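Emit:
carry_out --steps '[{"xyz":[0,0,1],"rot":[0,0,0]},{"xyz":[0,0,4],"rot":[0,0,0]},{"xyz":[0,0,8],"rot":[0,0,0]},{"xyz":[-1,5,9],"rot":[0,0,0]},{"xyz":[-2,9,10],"rot":[0,0,0]},{"xyz":[-2,13,10],"rot":[0,0,0]},{"xyz":[-2,17,10],"rot":[0,0,0]},{"xyz":[-3,21,10],"rot":[0,0,0]},{"xyz":[-3,25,9],"rot":[0,0,0]},{"xyz":[-3.3,29,8],"rot":[0,0,0]}]'

```text
t: 6.45
tool_pos: [0.3714, 0.0118, 0.2518]
orientation: [3.138, -0.137, 0.002]
force: [1.2, 0.3, -3.0]
opening: 0.0254
```

Emit:
carry_out --steps '[{"xyz":[0,4,0],"rot":[0,0,0]},{"xyz":[0,7.5,0],"rot":[0,0,0]},{"xyz":[0,7.5,0],"rot":[-0.7,-7.97,0]},{"xyz":[0,7.5,0],"rot":[-1.4,-15.9,0]},{"xyz":[0,7.5,0],"rot":[-2.1,-23.9,0]},{"xyz":[0,7.5,0],"rot":[-2.9,-31.9,0]},{"xyz":[0,7.5,0],"rot":[-3.6,-39.8,0]},{"xyz":[0,7.5,0],"rot":[-3.6,-39.8,0]},{"xyz":[0,7.5,0],"rot":[-3.6,-39.8,0]},{"xyz":[0,7.5,0],"rot":[-3.6,-39.8,0]}]'

```text
t: 7.45
tool_pos: [0.4401, 0.1492, 0.2499]
orientation: [2.902, -0.145, 0.998]
force: [-6.1, 1.1, -5.8]
opening: 0.0256
```

```bash
python3 - <<'E'
from h import *
s=read_state();T=s["tool_pos"];M=R.from_rotvec(s["orientation"]).as_matrix();print(T,s["force"],s["opening"],s["q"].round(2));print(M.round(3))
for n in("side","top"):
  im=read_camera(n); cv2.imwrite(f"pics/{n}7.png",im[:,:,::-1])
  for L in(.171,.195): print(n,L,proj(n,T+M@[0,0,L]),proj(n,T))
crop("pics/side7.png",190,120,100,100,6,"pics/s11.png")
crop("pics/top7.png",170,140,100,100,6,"pics/t11.png")
E
```

```text
[0.44009519 0.14916298 0.24986499] [-6.08839793  1.05698941 -5.83963298] 0.025640925239929703 [ 0.56 -0.89  2.34 -0.45  1.2   0.72]
[[ 0.785 -0.111  0.61 ]
 [-0.067 -0.993 -0.096]
 [ 0.616  0.034 -0.787]]
side 0.171 [[248.69705663 175.91355147]] [[222.68920358 144.5933369 ]]
side 0.195 [[252.17391098 180.10058775]] [[222.68920358 144.5933369 ]]
top 0.171 [[197.79587753 178.477281  ]] [[185.62019641 204.73735907]]
top 0.195 [[199.33001825 175.16850062]] [[185.62019641 204.73735907]]
```

View pics/s11.png

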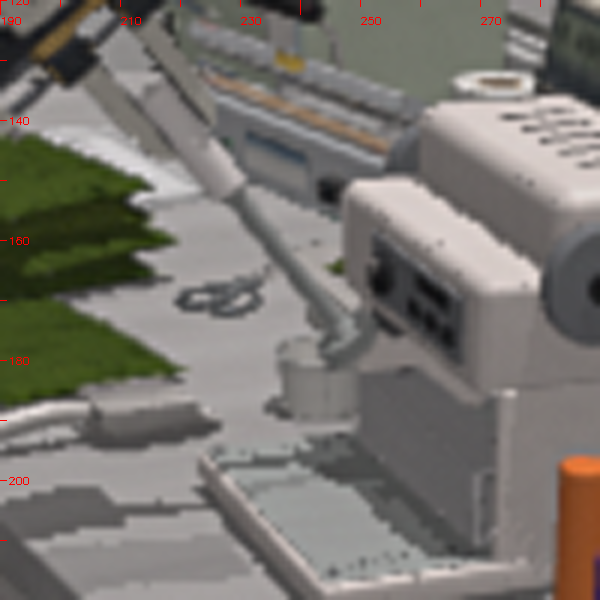

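View pics/t11.png

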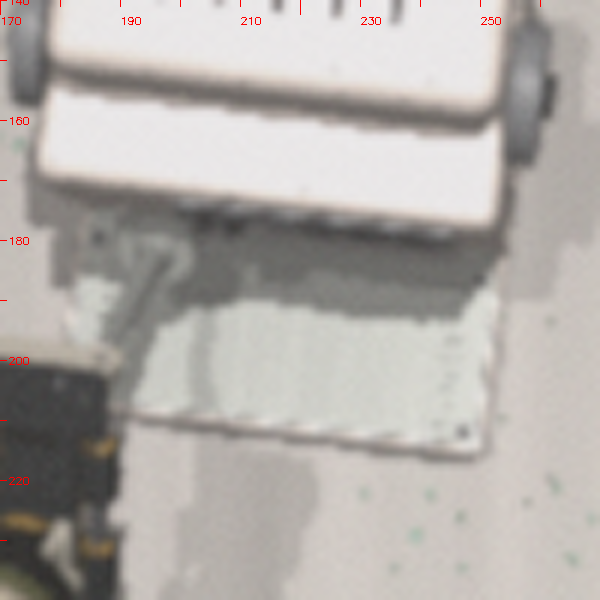

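The tilt at that point is out of reach (joint 2 is at its limit) and the foot is leaning lightly on the head's front, at about 6 N. I'll tilt back first, then work out the reach.

Emit:
carry_out --steps '[{"xyz":[0,0,0],"rot":[0.7,7.97,0]},{"xyz":[0,0,0],"rot":[1.4,15.9,0]},{"xyz":[0,0,0],"rot":[1.8,19.9,0]},{"xyz":[0,0,0],"rot":[1.8,19.9,0]},{"xyz":[0,0,0],"rot":[1.8,19.9,0]},{"xyz":[0,0,0],"rot":[1.8,19.9,0]}]'

```text
t: 8.15
tool_pos: [0.4417, 0.1487, 0.2521]
orientation: [3.044, -0.144, 0.492]
force: [-0.2, 0.4, -3.5]
opening: 0.0251
```

```bash
cat > kin.py <<'E'
from h import *
from scipy.optimize import least_squares
D=[([1.1106,.1311,1.4893,0,1.5230,-.0854],[.21938,.5578,.2031],None),
([-.715,-.179,1.604,-.001,1.719,-.624],[.4033,-.28285,.3087],None),
([-.7078,-.1831,1.6937,0,1.6304,-.6220],[.40498,-.27908,.26090],None)]
D.append(([.56,-.89,2.34,-.45,1.20,.72],[.44010,.14916,.24986],None))
def fk(q,p):
    r0,z0,L1,e,L2,Lt=p
    Z=lambda a:R.from_euler('z',a).as_matrix();Y=lambda a:R.from_euler('y',a).as_matrix()
    M=Z(q[0]);x=M@[r0,0,z0]
    M=M@Y(q[1]);x=x+M@[0,0,L1]
    M=M@Y(q[2]);x=x+M@[e,0,L2]
    M=M@Z(q[3])@Y(q[4])@Z(q[5]);x=x+M@[0,0,Lt]
    return x,M
def fit():
    f=lambda p:np.concatenate([(fk(q,p)[0]-np.array(x)) for q,x,_ in D])*1000
    return least_squares(f,[.15,.4,.5,.1,.6,.2])
E
python3 - <<'E'
from kin import *
s=read_state();T=s["tool_pos"];M=R.from_rotvec(s["orientation"]).as_matrix();print(T.tolist(),s["force"],s["q"].round(4).tolist());print(M.round(3))
D.append((s["q"],T,None))
r=fit();print(r.x,r.fun.round(1)); print(fk(s["q"],r.x)[1].round(3))
E
```

```text
[0.44173442035601757, 0.14865317523041235, 0.25208180378303024] [-0.15663372  0.42156828 -3.46212   ] [0.3612, -0.5594, 2.0326, -0.1778, 1.3959, 0.4628]
[[ 0.945 -0.101  0.312]
 [-0.083 -0.994 -0.068]
 [ 0.317  0.039 -0.948]]
[ 0.01334951  0.11577854  0.26369602 -0.09810237  0.54104796  0.24574733] [ 43.8 -26.8  -0.5 -35.8 -36.5  -3.5 -25.4 -45.8  -1.1  -8.5   3.9   0.5
  11.3 -23.3   4.6]
[[-0.945  0.101  0.312]
 [ 0.083  0.994 -0.068]
 [-0.317 -0.039 -0.948]]
```

```bash
cat >> kin.py <<'E'
D.append(([0.3612, -0.5594, 2.0326, -0.1778, 1.3959, 0.4628],[0.44173442035601757, 0.14865317523041235, 0.25208180378303024],None))
def fk(q,p):
    r0,z0,L1,e,L2,Lt,d=p
    Z=lambda a:R.from_euler('z',a).as_matrix();Y=lambda a:R.from_euler('y',a).as_matrix()
    M=Z(q[0]);x=M@[r0,d,z0]
    M=M@Y(q[1]);x=x+M@[0,0,L1]
    M=M@Y(q[2]);x=x+M@[e,0,L2]
    M=M@Z(q[3])@Y(q[4])@Z(q[5]);x=x+M@[0,0,Lt]
    return x,M@np.diag([-1,-1,1])
def fit():
    f=lambda p:np.concatenate([(fk(q,p)[0]-np.array(x)) for q,x,_ in D])*1000
    return least_squares(f,[.15,.4,.5,.1,.6,.2,.05])
LIM=np.array([[-2.96,2.96],[-.89,2.26],[.02,2.5],[-1.34,4.48],[0,2.73],[-2.66,2.66]])
def ik(T,M,p,q0):
    def f(q):
        x,m=fk(q,p); return np.r_[(x-T)*1000,R.from_matrix(m.T@M).as_rotvec()*200]
    return least_squares(f,np.clip(q0,LIM[:,0]+1e-3,LIM[:,1]-1e-3),bounds=(LIM[:,0],LIM[:,1]))
E
python3 - <<'E'
from kin import *
r=fit();print(r.x.round(4),r.fun.round(1)); np.save("p.npy",r.x)
ex=np.array([.996,-.0906,0]);ey=np.array([.0906,.996,0])
q0=D[-1][0]
for t in(25,30,35,40):
  for yaw in (-30,0,30,180): # roll about tool axis
   for xc in(0.005,.03,.06):
    a=np.cos(np.radians(t))*np.array([0,0,-1])+np.sin(np.radians(t))*ex
    rim=xc; Fx=rim-.022*np.cos(np.radians(t)); Fz=.032+.022*np.sin(np.radians(t))
    F=np.array([.54,.071,0])+Fx*ex+[0,0,Fz]
    for L in(.171,):
      T=F-a*L
      M0=R.from_rotvec(np.radians(-t)*ey).as_matrix()@np.array([ex,-ey,[0,0,-1]]).T
      M=M0@R.from_euler('z',yaw,degrees=True).as_matrix()
      best=min((ik(T,M,r.x,q) for q in(q0,[0.2,-.5,2,0,1.2,-2],[.2,-.5,2,0,1.2,2])),key=lambda s:s.cost)
      print(t,yaw,xc,T.round(3),round(best.cost,2),best.x.round(2))
E
```

```text
[-0.0036  0.3135  0.3653  0.0538  0.5568  0.3914  0.0512] [-0.1 -0.2 -0.1 -0.6  0.5  0.6 -0.  -0.1  0.3  0.1 -0.  -1.7  0.9  0.4
  0.9]
25 -30 0.005 [0.453 0.079 0.196] 0.0 [ 0.15 -0.78  2.29 -0.11  1.2  -0.27]
25 -30 0.03 [0.478 0.077 0.196] 0.0 [ 0.13 -0.69  2.24 -0.1   1.16 -0.29]
25 -30 0.06 [0.508 0.074 0.196] 0.0 [ 0.11 -0.58  2.18 -0.09  1.12 -0.3 ]
25 0 0.005 [0.453 0.079 0.196] 0.0 [ 0.15 -0.78  2.29 -0.11  1.2   0.25]
25 0 0.03 [0.478 0.077 0.196] 0.0 [ 0.13 -0.69  2.24 -0.1   1.16  0.24]
25 0 0.06 [0.508 0.074 0.196] 0.0 [ 0.11 -0.58  2.18 -0.09  1.12  0.22]
25 30 0.005 [0.453 0.079 0.196] 0.0 [ 0.15 -0.78  2.29 -0.11  1.2   0.78]
25 30 0.03 [0.478 0.077 0.196] 0.0 [ 0.13 -0.69  2.24 -0.1   1.16  0.76]
25 30 0.06 [0.508 0.074 0.196] 0.0 [ 0.11 -0.58  2.18 -0.09  1.12  0.75]
25 180 0.005 [0.453 0.079 0.196] 223.81 [ 0.28 -0.74  2.29 -0.26  1.2  -2.66]
25 180 0.03 [0.478 0.077 0.196] 263.0 [ 0.26 -0.66  2.24 -0.26  1.16 -2.66]
25 180 0.06 [0.508 0.074 0.196] 309.73 [ 0.24 -0.56  2.18 -0.27  1.12 -2.66]
30 -30 0.005 [0.441 0.08  0.191] 17.63 [ 0.2  -0.89  2.38 -0.16  1.17 -0.
[... 1948 characters left out ...]
  0.98 -0.07]
40 0 0.005 [0.419 0.082 0.177] 715.61 [ 0.45 -0.89  2.45 -0.45  1.16  0.68]
40 0 0.03 [0.444 0.08  0.177] 398.92 [ 0.36 -0.89  2.45 -0.38  1.08  0.57]
40 0 0.06 [0.473 0.077 0.177] 118.68 [ 0.26 -0.89  2.46 -0.3   0.98  0.46]
40 30 0.005 [0.419 0.082 0.177] 715.61 [ 0.45 -0.89  2.45 -0.45  1.16  1.2 ]
40 30 0.03 [0.444 0.08  0.177] 398.92 [ 0.36 -0.89  2.45 -0.38  1.08  1.1 ]
40 30 0.06 [0.473 0.077 0.177] 118.68 [ 0.26 -0.89  2.46 -0.3   0.98  0.98]
40 180 0.005 [0.419 0.082 0.177] 715.61 [ 0.45 -0.89  2.45 -0.45  1.16 -2.46]
40 180 0.03 [0.444 0.08  0.177] 398.92 [ 0.36 -0.89  2.45 -0.38  1.08 -2.57]
40 180 0.06 [0.473 0.077 0.177] 120.06 [ 0.27 -0.89  2.47 -0.32  0.98 -2.66]
```

```bash
python3 - <<'E'
from h import *
s=read_state();T=s["tool_pos"];M=R.from_rotvec(s["orientation"]).as_matrix();print(T,s["force"])
im=read_camera("side"); cv2.imwrite("pics/side8.png",im[:,:,::-1])
for k,L in((.0,.171),(1,.195)):
  P=[T+M@[0,0,L-.224],T+M@[0,0,L-.14],T+M@[0,0,L-.014],T+M@[0,0,L]]
  print(L,proj("side",P).round(1).tolist())
  x0,y0,k2=205,110,7
  c=cv2.resize(im[y0:y0+85,x0:x0+80,::-1].copy(),None,fx=k2,fy=k2,interpolation=cv2.INTER_CUBIC)
  def pts(s,rad): return [T+M@[rad*np.cos(a),rad*np.sin(a),L-s] for a in np.linspace(0,2*np.pi,25)]
  for sp,rad in((0,.022),(.014,.022),(.14,.013),(.224,.013)):
    u=((proj("side",pts(sp,rad))-[x0,y0]+.5)*k2).astype(np.int32); cv2.polylines(c,[u],False,(0,0,255),1)
  cv2.imwrite(f"pics/L{int(L*1000)}.png",c)
E
python3 -c "
import cv2,numpy as np
cv2.imwrite('pics/Lb.png',cv2.resize(np.hstack([cv2.imread('pics/L171.png')[:,:400],cv2.imread('pics/L195.png')[:,:400]]),None,fx=1,fy=1))"
```

```text
[0.44173442 0.14865318 0.2520818 ] [-0.15663372  0.42156828 -3.46212   ]
0.171 [[218.7, 131.2], [225.7, 151.4], [235.8, 180.2], [236.9, 183.3]]
0.195 [[220.7, 137.0], [227.7, 157.0], [237.7, 185.5], [238.8, 188.6]]
```

View pics/Lb.png

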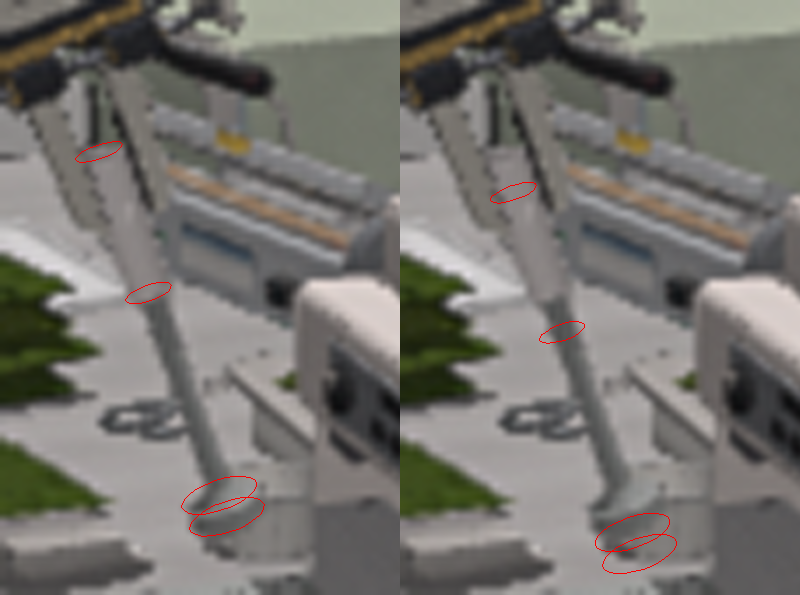

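```bash
cat > plan.py <<'E'
from kin import *
import json,os,sys
C0=np.array([.54,.071,0]);ex=np.array([.996,-.0906,0]);ex/=np.linalg.norm(ex);ey=np.array([-ex[1],ex[0],0]);L=.171
P=np.load("p.npy")
def pose(t,xc,yc,clr):
    t=np.radians(t);a=np.sin(t)*ex-np.cos(t)*np.array([0,0,1])
    F=C0+(xc-.022*np.cos(t))*ex+yc*ey+[0,0,.03+clr+.022*np.sin(t)]
    return F-a*L, R.from_rotvec(-t*ey).as_matrix()@np.array([ex,-ey,[0,0,-1]]).T
def load():
    if os.path.exists("cmd.json"):
        d=json.load(open("cmd.json"));return np.array(d["T"]),np.array(d["M"])
    s=read_state();return s["tool_pos"],R.from_rotvec(s["orientation"]).as_matrix()
def save(T,M): json.dump({"T":T.tolist(),"M":M.tolist()},open("cmd.json","w"))
def sent(xyz,rot):
    T,M=load();save(T+np.array(xyz)/100,R.from_rotvec(np.radians(rot)).as_matrix()@M)
def go(t,xc,yc,clr):
    T0,M0=load();T,M=pose(t,xc,yc,clr)
    b=ik(T,M,P,D[-1][0]);rv=np.degrees(R.from_matrix(M@M0.T).as_rotvec())
    print(f"t{t} xc{xc} yc{yc}: xyz",((T-T0)*100).round(2).tolist(),"rot",rv.round(1).tolist(),"ik",round(b.cost,2),b.x.round(2).tolist())
def meas():
    s=read_state();T=s["tool_pos"];M=R.from_rotvec(s["orientation"]).as_matrix();a=M[:,2]
    F=T+a*L;u=ex-a*(ex@a);u/=np.linalg.norm(u);p=F+.022*u-C0;low=F[2]-.022*np.sqrt(1-a[2]**2)
    Tc,_=load()
    print("t %.2f rim xc %.4f yc %.4f zbed %.4f low-bed %.4f tilt %.1f"%(s["t"],p@ex,p@ey,p[2]-.03,low-.03,np.degrees(np.arccos(-a[2]))),"F",s["force"].round(1),"Fc %.1f"%(s["force"]@ex),"cmd-meas mm",((Tc-T)*1000).round(1),"tq",s["wrist_torque"].round(2))
E
python3 - <<'E'
from plan import *
T,M=load();save(T,M);meas()
go(22,-.02,0,.03);go(22,-.02,0,.002);go(22,0,0,.002)
E
```

```text
t 8.20 rim xc -0.0302 yc 0.0622 zbed 0.0668 low-bed 0.0529 tilt 18.6 F [ 0.5 -0.1 -3.2] Fc 0.5 cmd-meas mm [0. 0. 0.] tq [ 0.05  0.52 -0.  ]
t22 xc-0.02 yc0: xyz [-0.55, -6.85, -2.52] rot [1.9, -3.7, 0.6] ik 0.0 [0.14, -0.77, 2.22, -0.09, 1.32, 0.24]
t22 xc-0.02 yc0: xyz [-0.55, -6.85, -5.32] rot [1.9, -3.7, 0.6] ik 0.0 [0.14, -0.77, 2.27, -0.09, 1.27, 0.25]
t22 xc0 yc0: xyz [1.44, -7.03, -5.32] rot [1.9, -3.7, 0.6] ik 0.0 [0.13, -0.7, 2.23, -0.09, 1.24, 0.23]
```

Emit:
carry_out --steps '[{"xyz":[-0.55,-3.5,0],"rot":[1.9,-3.7,0.6]},{"xyz":[-0.55,-6.85,0],"rot":[1.9,-3.7,0.6]},{"xyz":[-0.55,-6.85,-2],"rot":[1.9,-3.7,0.6]},{"xyz":[-0.55,-6.85,-4],"rot":[1.9,-3.7,0.6]},{"xyz":[-0.55,-6.85,-4.5],"rot":[1.9,-3.7,0.6]},{"xyz":[-0.55,-6.85,-4.5],"rot":[1.9,-3.7,0.6]},{"xyz":[-0.55,-6.85,-4.5],"rot":[1.9,-3.7,0.6]},{"xyz":[-0.55,-6.85,-4.5],"rot":[1.9,-3.7,0.6]}]'

```text
t: 9.0
tool_pos: [0.4368, 0.0811, 0.2084]
orientation: [3.065, -0.138, 0.596]
force: [0.1, -0.4, -2.6]
opening: 0.0252
```

```bash
python3 - <<'E'
from plan import *
sent([-.55,-6.85,-4.5],[1.9,-3.7,.6]);meas()
for n in("side","top"):
  im=read_camera(n); cv2.imwrite(f"pics/{n}9.png",im[:,:,::-1])
  meas()
crop("pics/side9.png",215,150,80,75,8,"pics/s12.png")
crop("pics/top9.png",170,150,90,75,8,"pics/t12.png")
E
```

```text
t 9.00 rim xc -0.0192 yc 0.0009 zbed 0.0281 low-bed 0.0116 tilt 22.0 F [ 0.1 -0.4 -2.6] Fc 0.1 cmd-meas mm [-0.8 -0.7 -1.5] tq [-0.03  0.57 -0.01]
t 9.05 rim xc -0.0193 yc 0.0009 zbed 0.0279 low-bed 0.0115 tilt 22.0 F [ 0.  -0.4 -3.7] Fc 0.1 cmd-meas mm [-0.8 -0.6 -1.3] tq [-0.06  0.64  0.  ]
t 9.10 rim xc -0.0194 yc 0.0008 zbed 0.0277 low-bed 0.0112 tilt 22.0 F [-0.4  0.2 -2.9] Fc -0.4 cmd-meas mm [-0.7 -0.5 -1.1] tq [-0.07  0.6   0.02]
```

View pics/s12.png

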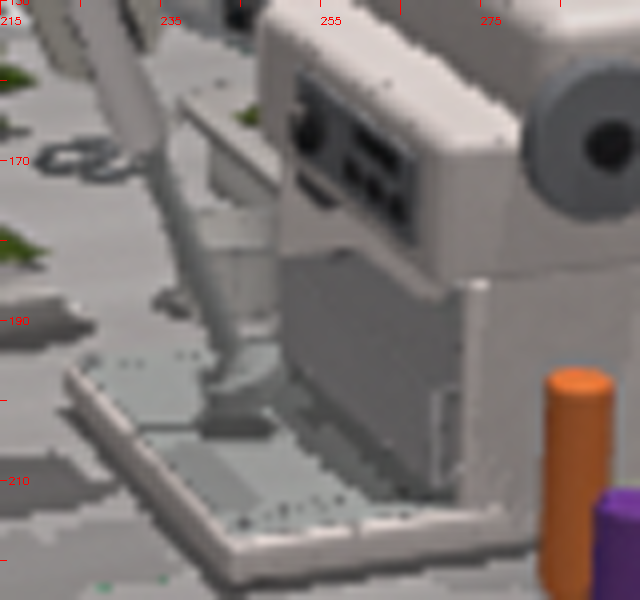

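View pics/t12.png

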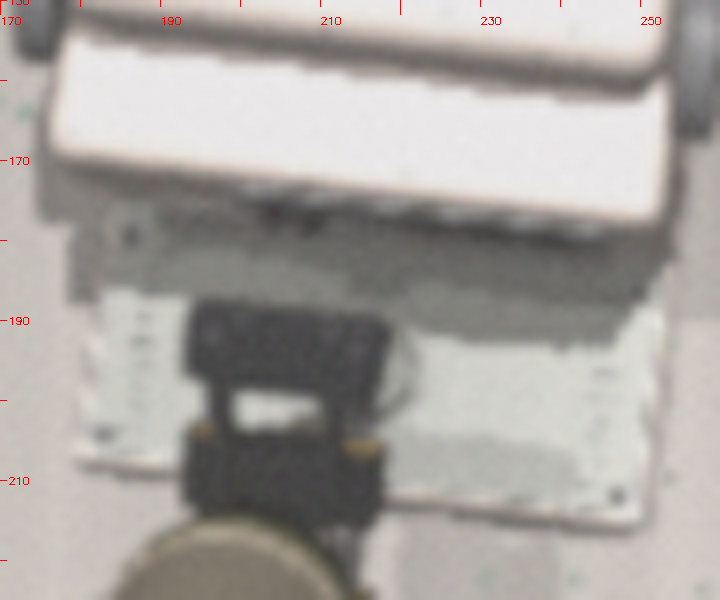

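```bash
python3 - <<'E'
from plan import *
for uv in((250.9,196.2),(268.8,211.5),(269.5,199)):
  for z in(.03,): 
    p=onz("side",uv,z)-C0; print(uv,"xc",p@ex,"yc",p@ey)
T,M=load()
s=read_state()
F=s["tool_pos"]+R.from_rotvec(s["orientation"]).as_matrix()[:,2]*L
print(proj("side",F),proj("top",F), "lip",proj("side",[C0+[0,0,.135]+.12*ey,C0+[0,0,.135]-.12*ey]))
im=cv2.imread("pics/side9.png");c=np.clip((im[180:220,240:285].astype(float)-50)*2.6,0,255).astype('uint8');cv2.imwrite("pics/enh2.png",cv2.resize(c,None,fx=14,fy=14,interpolation=cv2.INTER_CUBIC))
E
```

```text
(250.9, 196.2) xc 0.007704874584336873 yc 0.05694421294823173
(268.8, 211.5) xc 0.012712804967328396 yc -0.11137762758996625
(269.5, 199) xc 0.06615617234437311 yc 0.004230232374078069
[[244.9023926 197.9399596]] [[216.41174872 194.76691525]] lip [[243.82734516 166.87421245]
 [267.4080649  186.12956567]]
```

View pics/enh2.png

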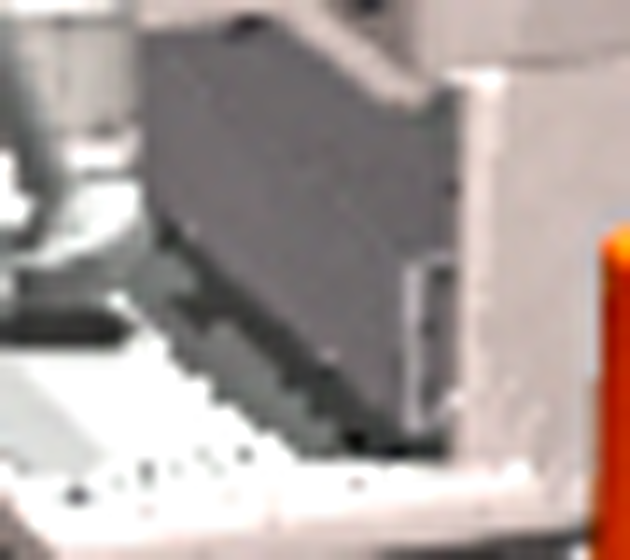

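Emit:
carry_out --steps '[{"xyz":[0,0,-0.4],"rot":[0,0,0]},{"xyz":[0,0,-0.8],"rot":[0,0,0]},{"xyz":[0.5,-0.05,-0.8],"rot":[0,0,0]},{"xyz":[1.0,-0.09,-0.8],"rot":[0,0,0]},{"xyz":[1.5,-0.14,-0.8],"rot":[0,0,0]},{"xyz":[1.8,-0.16,-0.8],"rot":[0,0,0]},{"xyz":[2.0,-0.18,-0.8],"rot":[0,0,0]},{"xyz":[2.0,-0.18,-0.8],"rot":[0,0,0]}]'

```text
t: 9.9
tool_pos: [0.4564, 0.0788, 0.1989]
orientation: [3.065, -0.14, 0.592]
force: [-0.7, -0.1, -2.9]
opening: 0.0252
```

```bash
python3 - <<'E'
from plan import *
sent([2,-.18,-.8],[0,0,0]);meas()
E
```

```text
t 9.90 rim xc 0.0002 yc 0.0002 zbed 0.0184 low-bed 0.0020 tilt 21.9 F [-0.7 -0.1 -2.9] Fc -0.7 cmd-meas mm [-0.5 -0.1  0.1] tq [ 0.02  0.62 -0.02]
```

Emit:
carry_out --steps '[{"xyz":[0.1,-0.01,0],"rot":[0,0,0]},{"xyz":[0.2,-0.02,0],"rot":[0,0,0]},{"xyz":[0.3,-0.03,0],"rot":[0,0,0]},{"xyz":[0.4,-0.04,0],"rot":[0,0,0]},{"xyz":[0.5,-0.05,0],"rot":[0,0,0]},{"xyz":[0.5,-0.05,0],"rot":[0,0,0]}]'

```text
t: 10.5
tool_pos: [0.4613, 0.0784, 0.1989]
orientation: [3.065, -0.139, 0.593]
force: [0.1, -0.2, -3.4]
opening: 0.0252
```

```bash
python3 - <<'E'
from plan import *
sent([.5,-.05,0],[0,0,0]);meas()
E
```

```text
t 10.50 rim xc 0.0051 yc 0.0003 zbed 0.0184 low-bed 0.0020 tilt 21.9 F [ 0.1 -0.2 -3.4] Fc 0.1 cmd-meas mm [-0.3 -0.2  0. ] tq [-0.06  0.57  0.02]
```

Emit:
carry_out --steps '[{"xyz":[0.1,-0.01,0],"rot":[0,0,0]},{"xyz":[0.2,-0.02,0],"rot":[0,0,0]},{"xyz":[0.3,-0.03,0],"rot":[0,0,0]},{"xyz":[0.4,-0.04,0],"rot":[0,0,0]},{"xyz":[0.5,-0.05,0],"rot":[0,0,0]},{"xyz":[0.5,-0.05,0],"rot":[0,0,0]}]'

```text
t: 11.1
tool_pos: [0.4663, 0.0779, 0.1989]
orientation: [3.065, -0.139, 0.593]
force: [-0.5, 0.1, -2.2]
opening: 0.0252
```

```bash
python3 - <<'E'
from plan import *
sent([.5,-.05,0],[0,0,0]);meas()
E
```

```text
t 11.10 rim xc 0.0101 yc 0.0002 zbed 0.0184 low-bed 0.0020 tilt 21.9 F [-0.5  0.1 -2.2] Fc -0.5 cmd-meas mm [-0.3 -0.2  0.1] tq [-0.06  0.59 -0.07]
```

Emit:
carry_out --steps '[{"xyz":[0.1,-0.01,0],"rot":[0,0,0]},{"xyz":[0.2,-0.02,0],"rot":[0,0,0]},{"xyz":[0.3,-0.03,0],"rot":[0,0,0]},{"xyz":[0.4,-0.04,0],"rot":[0,0,0]},{"xyz":[0.5,-0.05,0],"rot":[0,0,0]},{"xyz":[0.5,-0.05,0],"rot":[0,0,0]}]'

```text
t: 11.7
tool_pos: [0.4711, 0.0774, 0.1986]
orientation: [3.065, -0.139, 0.592]
force: [-2.0, 0.4, -2.9]
opening: 0.0252
```

```bash
python3 - <<'E'
from plan import *
sent([.5,-.05,0],[0,0,0]);meas()
E
```

```text
t 11.70 rim xc 0.0148 yc 0.0002 zbed 0.0181 low-bed 0.0017 tilt 21.8 F [-2.   0.4 -2.9] Fc -2.1 cmd-meas mm [-0.1 -0.2  0.3] tq [0.12 1.22 0.05]
```

Emit:
carry_out --steps '[{"xyz":[0.1,-0.01,0],"rot":[0,0,0]},{"xyz":[0.2,-0.02,0],"rot":[0,0,0]},{"xyz":[0.3,-0.03,0],"rot":[0,0,0]},{"xyz":[0.4,-0.04,0],"rot":[0,0,0]},{"xyz":[0.5,-0.05,0],"rot":[0,0,0]},{"xyz":[0.5,-0.05,0],"rot":[0,0,0]}]'

```text
t: 12.3
tool_pos: [0.4763, 0.0768, 0.1988]
orientation: [3.065, -0.139, 0.593]
force: [-2.1, -0.1, -4.4]
opening: 0.0255
```

```bash
python3 - <<'E'
from plan import *
sent([.5,-.05,0],[0,0,0]);meas()
im=read_camera("side"); cv2.imwrite("pics/side10.png",im[:,:,::-1])
meas()
c=np.clip((im[155:220,235:285,::-1].astype(float)-50)*2.2,0,255).astype('uint8');cv2.imwrite("pics/enh3.png",cv2.resize(c,None,fx=9,fy=9,interpolation=cv2.INTER_CUBIC))
E
```

```text
t 12.30 rim xc 0.0202 yc 0.0001 zbed 0.0183 low-bed 0.0019 tilt 21.9 F [-2.1 -0.1 -4.4] Fc -2.1 cmd-meas mm [-0.3 -0.2  0.1] tq [0.03 1.16 0.03]
t 12.35 rim xc 0.0202 yc 0.0001 zbed 0.0184 low-bed 0.0020 tilt 21.9 F [-1.9  0.2 -4.5] Fc -1.9 cmd-meas mm [-0.3 -0.2  0.1] tq [ 0.    1.14 -0.03]
```

View pics/enh3.png

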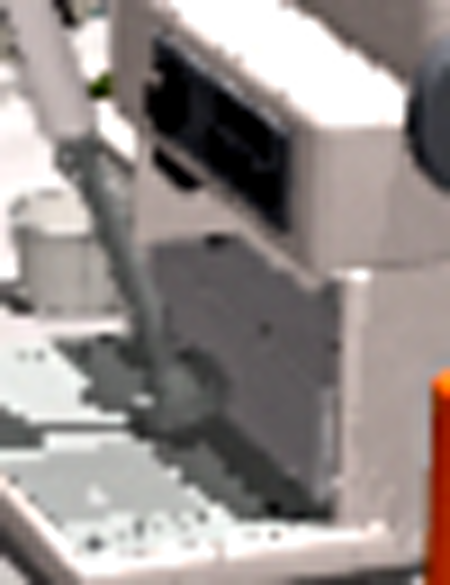

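The foot met the fence at about xc 12 mm, and it slides at around 2 N. I'll carry on in small steps.

Emit:
carry_out --steps '[{"xyz":[0.1,-0.01,0],"rot":[0,0,0]},{"xyz":[0.2,-0.02,0],"rot":[0,0,0]},{"xyz":[0.3,-0.03,0],"rot":[0,0,0]},{"xyz":[0.4,-0.04,0],"rot":[0,0,0]},{"xyz":[0.5,-0.05,0],"rot":[0,0,0]},{"xyz":[0.5,-0.05,0],"rot":[0,0,0]}]'

```text
t: 12.95
tool_pos: [0.4814, 0.0764, 0.1989]
orientation: [3.065, -0.139, 0.593]
force: [-1.6, 0.3, -3.8]
opening: 0.0253
```

Emit:
carry_out --steps '[{"xyz":[0.1,-0.01,0],"rot":[0,0,0]},{"xyz":[0.2,-0.02,0],"rot":[0,0,0]},{"xyz":[0.3,-0.03,0],"rot":[0,0,0]},{"xyz":[0.4,-0.04,0],"rot":[0,0,0]},{"xyz":[0.5,-0.05,0],"rot":[0,0,0]},{"xyz":[0.5,-0.05,0],"rot":[0,0,0]}]'

```text
t: 13.55
tool_pos: [0.4864, 0.0758, 0.199]
orientation: [3.065, -0.139, 0.593]
force: [-2.3, -0.3, -3.1]
opening: 0.0253
```

Emit:
carry_out --steps '[{"xyz":[0.1,-0.01,0],"rot":[0,0,0]},{"xyz":[0.2,-0.02,0],"rot":[0,0,0]},{"xyz":[0.3,-0.03,0],"rot":[0,0,0]},{"xyz":[0.4,-0.04,0],"rot":[0,0,0]},{"xyz":[0.5,-0.05,0],"rot":[0,0,0]},{"xyz":[0.5,-0.05,0],"rot":[0,0,0]}]'

```text
t: 14.15
tool_pos: [0.4913, 0.0754, 0.1989]
orientation: [3.065, -0.139, 0.593]
force: [-1.7, 0.4, -3.7]
opening: 0.0256
```

```bash
python3 - <<'E'
from plan import *
sent([1.5,-.15,0],[0,0,0]);meas()
for t,x in((32,.025),(31,.028),(31,.03),(32,.035),(33,.045),(33,.06),(34,.06)): go(t,x,0,.0025)
E
```

```text
t 14.15 rim xc 0.0353 yc 0.0000 zbed 0.0184 low-bed 0.0020 tilt 21.9 F [-1.7  0.4 -3.7] Fc -1.7 cmd-meas mm [-0.4 -0.2  0. ] tq [0.01 1.15 0.07]
t32 xc0.025 yc0: xyz [-3.49, 0.35, -0.98] rot [-0.9, -10.0, 0.0] ik 9.18 [0.19, -0.89, 2.4, -0.17, 1.12, 0.32]
t31 xc0.028 yc0: xyz [-2.96, 0.3, -0.85] rot [-0.9, -9.0, 0.0] ik 0.0 [0.17, -0.88, 2.39, -0.15, 1.11, 0.29]
t31 xc0.03 yc0: xyz [-2.76, 0.28, -0.85] rot [-0.9, -9.0, 0.0] ik 0.0 [0.17, -0.88, 2.39, -0.15, 1.11, 0.29]
t32 xc0.035 yc0: xyz [-2.49, 0.26, -0.98] rot [-0.9, -10.0, 0.0] ik 0.0 [0.17, -0.89, 2.4, -0.15, 1.09, 0.29]
t33 xc0.045 yc0: xyz [-1.73, 0.19, -1.11] rot [-1.0, -11.0, 0.0] ik 0.0 [0.17, -0.88, 2.41, -0.16, 1.06, 0.3]
t33 xc0.06 yc0: xyz [-0.23, 0.05, -1.11] rot [-1.0, -11.0, 0.0] ik 0.0 [0.15, -0.82, 2.38, -0.16, 1.03, 0.29]
t34 xc0.06 yc0: xyz [-0.46, 0.07, -1.24] rot [-1.1, -12.0, 0.0] ik 0.0 [0.16, -0.85, 2.4, -0.17, 1.02, 0.3]
```

```bash
python3 - <<'E'
from plan import *
for t,x in((30,.03),): go(t,x,0,.0025)
E
```

```text
t30 xc0.03 yc0: xyz [-2.52, 0.26, -0.74] rot [-0.8, -8.0, 0.0] ik 0.0 [0.16, -0.84, 2.36, -0.14, 1.11, 0.28]
```

Emit:
carry_out --steps '[{"xyz":[-1,0.1,0],"rot":[0,0,0]},{"xyz":[-2.5,0.26,0],"rot":[0,0,0]},{"xyz":[-2.5,0.26,0],"rot":[-0.4,-4,0]},{"xyz":[-2.5,0.26,0],"rot":[-0.8,-8,0]},{"xyz":[-2.5,0.26,-0.4],"rot":[-0.8,-8,0]},{"xyz":[-2.5,0.26,-0.75],"rot":[-0.8,-8,0]},{"xyz":[-2.5,0.26,-0.75],"rot":[-0.8,-8,0]},{"xyz":[-2.5,0.26,-0.75],"rot":[-0.8,-8,0]},{"xyz":[-2.5,0.26,-0.75],"rot":[-0.8,-8,0]}]'

```text
t: 15.05
tool_pos: [0.4666, 0.0779, 0.1917]
orientation: [3.009, -0.137, 0.803]
force: [-0.5, 1.4, -3.8]
opening: 0.0254
```

```bash
python3 - <<'E'
from plan import *
sent([-2.5,.26,-.75],[-.8,-8,0]);meas()
im=read_camera("side"); cv2.imwrite("pics/side11.png",im[:,:,::-1]);meas()
crop("pics/side11.png",230,150,60,70,8,"pics/s13.png")
E
```

```text
t 15.05 rim xc 0.0305 yc 0.0001 zbed 0.0244 low-bed 0.0024 tilt 29.9 F [-0.5  1.4 -3.8] Fc -0.6 cmd-meas mm [-0.6 -0.1 -0.2] tq [-0.04  0.84 -0.06]
t 15.10 rim xc 0.0305 yc 0.0000 zbed 0.0243 low-bed 0.0024 tilt 29.9 F [ 0.1 -0.1 -3.5] Fc 0.1 cmd-meas mm [-0.5 -0.1 -0.2] tq [-0.04  0.8  -0.03]
```

View pics/s13.png

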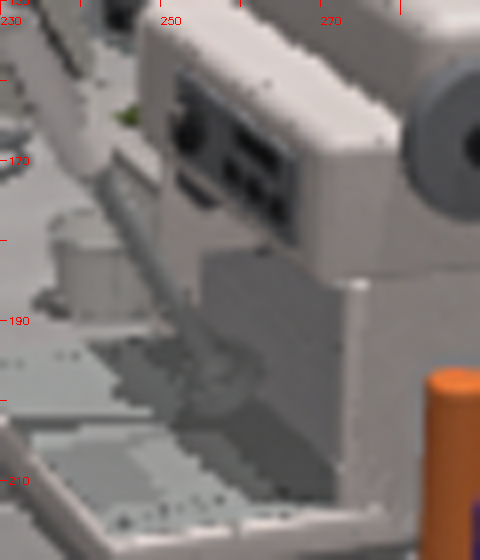

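Emit:
carry_out --steps '[{"xyz":[0.3,-0.03,0],"rot":[0,0,0]},{"xyz":[0.5,-0.05,0],"rot":[0,0,0]},{"xyz":[0.6,-0.06,0],"rot":[0,0,0]},{"xyz":[0.7,-0.07,0],"rot":[0,0,0]},{"xyz":[0.8,-0.08,0],"rot":[0,0,0]},{"xyz":[0.9,-0.08,0],"rot":[0,0,0]},{"xyz":[1.0,-0.09,0],"rot":[0,0,0]},{"xyz":[1.0,-0.09,0],"rot":[0,0,0]}]'

```text
t: 15.9
tool_pos: [0.4762, 0.0771, 0.1912]
orientation: [3.009, -0.136, 0.804]
force: [-0.4, -0.8, -3.5]
opening: 0.0251
```

```bash
python3 - <<'E'
from plan import *
sent([1,-.09,0],[0,0,0]);meas()
E
```

```text
t 15.90 rim xc 0.0403 yc 0.0002 zbed 0.0240 low-bed 0.0021 tilt 29.9 F [-0.4 -0.8 -3.5] Fc -0.3 cmd-meas mm [-0.3 -0.2  0.2] tq [0.04 1.32 0.  ]
```

Emit:
carry_out --steps '[{"xyz":[0.05,0,0],"rot":[0,0,0]},{"xyz":[0.1,-0.01,0],"rot":[0,0,0]},{"xyz":[0.15,-0.01,0],"rot":[0,0,0]},{"xyz":[0.2,-0.02,0],"rot":[0,0,0]},{"xyz":[0.2,-0.02,0],"rot":[0,0,0]}]'

```text
t: 16.4
tool_pos: [0.4782, 0.0769, 0.1913]
orientation: [3.009, -0.136, 0.804]
force: [-1.6, 0.4, -3.8]
opening: 0.0255
```

```bash
python3 - <<'E'
from plan import *
sent([.2,-.02,0],[0,0,0]);meas()
E
```

```text
t 16.40 rim xc 0.0423 yc 0.0002 zbed 0.0241 low-bed 0.0022 tilt 29.9 F [-1.6  0.4 -3.8] Fc -1.6 cmd-meas mm [-0.3 -0.2  0.1] tq [0.04 1.43 0.01]
```

Emit:
carry_out --steps '[{"xyz":[0.05,0,0],"rot":[0,0,0]},{"xyz":[0.1,-0.01,0],"rot":[0,0,0]},{"xyz":[0.15,-0.01,0],"rot":[0,0,0]},{"xyz":[0.2,-0.02,0],"rot":[0,0,0]},{"xyz":[0.2,-0.02,0],"rot":[0,0,0]}]'

```text
t: 16.9
tool_pos: [0.4803, 0.0767, 0.1914]
orientation: [3.009, -0.136, 0.804]
force: [-1.0, 0.4, -3.8]
opening: 0.0252
```

```bash
python3 - <<'E'
from plan import *
sent([.2,-.02,0],[0,0,0]);meas()
E
```

```text
t 16.90 rim xc 0.0444 yc 0.0001 zbed 0.0242 low-bed 0.0023 tilt 29.9 F [-1.   0.4 -3.8] Fc -1.0 cmd-meas mm [-0.3 -0.2  0. ] tq [0.   1.4  0.04]
```

Emit:
carry_out --steps '[{"xyz":[0.05,0,0],"rot":[0,0,0]},{"xyz":[0.1,-0.01,0],"rot":[0,0,0]},{"xyz":[0.1,-0.01,0],"rot":[0,0,0]}]'

```text
t: 17.2
tool_pos: [0.4813, 0.0766, 0.1914]
orientation: [3.009, -0.136, 0.804]
force: [-2.3, 0.1, -3.5]
opening: 0.025
```

```bash
python3 - <<'E'
from plan import *
sent([.1,-.01,0],[0,0,0]);meas()
E
```

```text
t 17.20 rim xc 0.0454 yc 0.0001 zbed 0.0242 low-bed 0.0023 tilt 29.9 F [-2.3  0.1 -3.5] Fc -2.3 cmd-meas mm [-0.3 -0.2  0. ] tq [0.1  1.45 0.01]
```

Emit:
carry_out --steps '[{"xyz":[0.05,0,0],"rot":[0,0,0]},{"xyz":[0.1,-0.01,0],"rot":[0,0,0]},{"xyz":[0.1,-0.01,0],"rot":[0,0,0]}]'

```text
t: 17.5
tool_pos: [0.4823, 0.0765, 0.1915]
orientation: [3.009, -0.136, 0.804]
force: [-1.1, -0.7, -3.1]
opening: 0.0252
```

```bash
python3 - <<'E'
from plan import *
sent([.1,-.01,0],[0,0,0]);meas()
E
```

```text
t 17.50 rim xc 0.0464 yc 0.0001 zbed 0.0242 low-bed 0.0023 tilt 29.9 F [-1.1 -0.7 -3.1] Fc -1.0 cmd-meas mm [-0.3 -0.2 -0. ] tq [0.08 1.32 0.  ]
```

Emit:
carry_out --steps '[{"xyz":[0.05,0,0],"rot":[0,0,0]},{"xyz":[0.1,-0.01,0],"rot":[0,0,0]},{"xyz":[0.1,-0.01,0],"rot":[0,0,0]}]'

```text
t: 17.8
tool_pos: [0.4833, 0.0764, 0.1914]
orientation: [3.009, -0.136, 0.804]
force: [-1.4, 1.0, -4.2]
opening: 0.0253
```

```bash
python3 - <<'E'
from plan import *
sent([.1,-.01,0],[0,0,0]);meas()
E
```

```text
t 17.80 rim xc 0.0474 yc 0.0001 zbed 0.0242 low-bed 0.0022 tilt 29.9 F [-1.4  1.  -4.2] Fc -1.5 cmd-meas mm [-0.3 -0.2  0. ] tq [0.06 1.44 0.06]
```

Each `carry_out` result reports the force, so I'll keep stepping 1 mm at a time and read it from there.

Emit:
carry_out --steps '[{"xyz":[0.05,0,0],"rot":[0,0,0]},{"xyz":[0.1,-0.01,0],"rot":[0,0,0]},{"xyz":[0.1,-0.01,0],"rot":[0,0,0]}]'

```text
t: 18.1
tool_pos: [0.4843, 0.0763, 0.1914]
orientation: [3.009, -0.136, 0.804]
force: [-1.9, 0.2, -3.9]
opening: 0.0249
```

```bash
python3 - <<'E'
from plan import *
sent([.1,-.01,0],[0,0,0]);meas()
E
```

```text
t 18.10 rim xc 0.0484 yc 0.0001 zbed 0.0242 low-bed 0.0023 tilt 29.9 F [-1.9  0.2 -3.9] Fc -2.0 cmd-meas mm [-0.3 -0.2  0. ] tq [0.06 1.34 0.05]
```

Emit:
carry_out --steps '[{"xyz":[0.05,0,0],"rot":[0,0,0]},{"xyz":[0.1,-0.01,0],"rot":[0,0,0]},{"xyz":[0.1,-0.01,0],"rot":[0,0,0]}]'

```text
t: 18.4
tool_pos: [0.4853, 0.0762, 0.1914]
orientation: [3.009, -0.136, 0.804]
force: [-1.8, 0.0, -3.1]
opening: 0.025
```

```bash
python3 - <<'E'
from plan import *
sent([.1,-.01,0],[0,0,0]);meas()
E
```

```text
t 18.40 rim xc 0.0494 yc 0.0001 zbed 0.0242 low-bed 0.0022 tilt 29.9 F [-1.8  0.  -3.1] Fc -1.8 cmd-meas mm [-0.3 -0.2  0. ] tq [0.03 1.42 0.04]
```

Emit:
carry_out --steps '[{"xyz":[0.05,0,0],"rot":[0,0,0]},{"xyz":[0.1,-0.01,0],"rot":[0,0,0]},{"xyz":[0.1,-0.01,0],"rot":[0,0,0]}]'

```text
t: 18.7
tool_pos: [0.4863, 0.0761, 0.1914]
orientation: [3.009, -0.136, 0.804]
force: [-1.1, 1.0, -3.3]
opening: 0.0255
```

```bash
python3 - <<'E'
from plan import *
sent([.1,-.01,0],[0,0,0]);meas()
for t,x in((33,.045),(34,.047)): go(t,x,0,.0025)
E
```

```text
t 18.70 rim xc 0.0504 yc 0.0001 zbed 0.0242 low-bed 0.0022 tilt 29.9 F [-1.1  1.  -3.3] Fc -1.2 cmd-meas mm [-0.3 -0.2  0. ] tq [0.02 1.33 0.  ]
t33 xc0.045 yc0: xyz [-1.23, 0.12, -0.36] rot [-0.2, -3.0, 0.0] ik 0.0 [0.17, -0.88, 2.41, -0.16, 1.06, 0.3]
t34 xc0.047 yc0: xyz [-1.25, 0.12, -0.49] rot [-0.3, -4.0, 0.0] ik 0.93 [0.18, -0.89, 2.42, -0.17, 1.05, 0.31]
```

Emit:
carry_out --steps '[{"xyz":[0.05,0,0],"rot":[0,0,0]},{"xyz":[0.1,-0.01,0],"rot":[0,0,0]},{"xyz":[0.1,-0.01,0],"rot":[0,0,0]}]'

```text
t: 19.0
tool_pos: [0.4873, 0.076, 0.1914]
orientation: [3.009, -0.136, 0.804]
force: [-1.5, 1.3, -4.0]
opening: 0.0252
```

Emit:
carry_out --steps '[{"xyz":[0.05,0,0],"rot":[0,0,0]},{"xyz":[0.1,-0.01,0],"rot":[0,0,0]},{"xyz":[0.1,-0.01,0],"rot":[0,0,0]}]'

```text
t: 19.3
tool_pos: [0.4883, 0.0759, 0.1914]
orientation: [3.009, -0.136, 0.804]
force: [-2.0, 0.4, -3.1]
opening: 0.0252
```

```bash
python3 - <<'E'
from plan import *
sent([.2,-.02,0],[0,0,0]);meas()
E
```

```text
t 19.30 rim xc 0.0524 yc 0.0001 zbed 0.0242 low-bed 0.0022 tilt 29.9 F [-2.   0.4 -3.1] Fc -2.0 cmd-meas mm [-0.3 -0.2  0. ] tq [0.04 1.44 0.04]
```

Emit:
carry_out --steps '[{"xyz":[0.05,0,0],"rot":[0,0,0]},{"xyz":[0.1,-0.01,0],"rot":[0,0,0]},{"xyz":[0.1,-0.01,0],"rot":[0,0,0]}]'

```text
t: 19.6
tool_pos: [0.4893, 0.0758, 0.1914]
orientation: [3.009, -0.136, 0.804]
force: [-1.8, 0.7, -3.8]
opening: 0.0254
```

```bash
python3 - <<'E'
from plan import *
sent([.1,-.01,0],[0,0,0]);meas()
im=read_camera("side"); cv2.imwrite("pics/side12.png",im[:,:,::-1]);meas()
crop("pics/side12.png",230,150,60,70,8,"pics/s14.png")
E
```

```text
t 19.60 rim xc 0.0535 yc 0.0001 zbed 0.0242 low-bed 0.0023 tilt 29.9 F [-1.8  0.7 -3.8] Fc -1.9 cmd-meas mm [-0.3 -0.2  0. ] tq [0.09 1.4  0.03]
t 19.65 rim xc 0.0534 yc 0.0001 zbed 0.0242 low-bed 0.0022 tilt 29.9 F [-1.4 -0.8 -4.3] Fc -1.3 cmd-meas mm [-0.3 -0.2  0.1] tq [0.07 1.43 0.01]
```

View pics/s14.png

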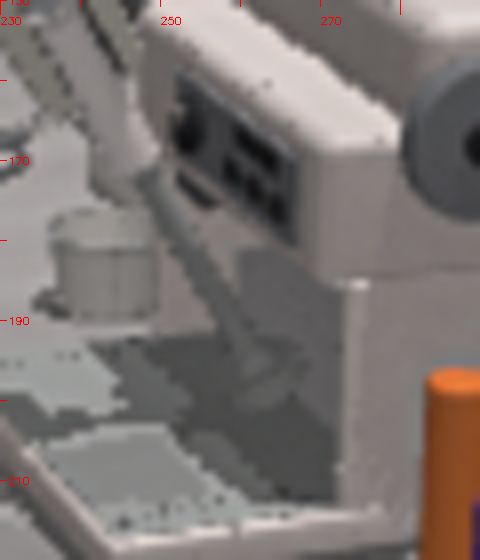

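Emit:
carry_out --steps '[{"xyz":[-1.0,0.09,0],"rot":[0,0,0]},{"xyz":[-1.0,0.09,0],"rot":[-0.3,-3,0]},{"xyz":[-1.0,0.09,-0.35],"rot":[-0.3,-3,0]},{"xyz":[-0.8,0.07,-0.35],"rot":[-0.3,-3,0]},{"xyz":[-0.7,0.06,-0.35],"rot":[-0.3,-3,0]},{"xyz":[-0.6,0.05,-0.35],"rot":[-0.3,-3,0]},{"xyz":[-0.6,0.05,-0.35],"rot":[-0.3,-3,0]}]'

```text
t: 20.35
tool_pos: [0.4834, 0.0762, 0.188]
orientation: [2.984, -0.135, 0.881]
force: [-1.9, 0.6, -1.5]
opening: 0.0254
```

```bash
python3 - <<'E'
from plan import *
sent([-.6,.05,-.35],[-.3,-3,0]);meas()
E
```

```text
t 20.35 rim xc 0.0545 yc -0.0001 zbed 0.0264 low-bed 0.0025 tilt 32.9 F [-1.9  0.6 -1.5] Fc -2.0 cmd-meas mm [-0.5 -0.1 -0. ] tq [0.13 1.26 0.07]
```

Emit:
carry_out --steps '[{"xyz":[0.05,0,0],"rot":[0,0,0]},{"xyz":[0.1,-0.01,0],"rot":[0,0,0]},{"xyz":[0.1,-0.01,0],"rot":[0,0,0]}]'

```text
t: 20.65
tool_pos: [0.4842, 0.0761, 0.1879]
orientation: [2.984, -0.135, 0.882]
force: [-2.2, -0.2, -1.8]
opening: 0.0249
```

```bash
python3 - <<'E'
from plan import *
sent([.1,-.01,0],[0,0,0]);meas()
E
```

```text
t 20.65 rim xc 0.0554 yc -0.0001 zbed 0.0263 low-bed 0.0024 tilt 32.9 F [-2.2 -0.2 -1.8] Fc -2.2 cmd-meas mm [-0.3 -0.2  0.1] tq [0.06 1.35 0.08]
```

Emit:
carry_out --steps '[{"xyz":[0.05,0,0],"rot":[0,0,0]},{"xyz":[0.1,-0.01,0],"rot":[0,0,0]},{"xyz":[0.1,-0.01,0],"rot":[0,0,0]}]'

```text
t: 20.95
tool_pos: [0.4852, 0.0761, 0.1879]
orientation: [2.984, -0.135, 0.882]
force: [-1.8, 0.5, -2.3]
opening: 0.0256
```

```bash
python3 - <<'E'
from plan import *
sent([.1,-.01,0],[0,0,0]);meas()
E
```

```text
t 20.95 rim xc 0.0565 yc -0.0000 zbed 0.0263 low-bed 0.0024 tilt 32.9 F [-1.8  0.5 -2.3] Fc -1.8 cmd-meas mm [-0.3 -0.2  0.1] tq [0.07 1.43 0.03]
```

Emit:
carry_out --steps '[{"xyz":[0.05,0,0],"rot":[0,0,0]},{"xyz":[0.1,-0.01,0],"rot":[0,0,0]},{"xyz":[0.1,-0.01,0],"rot":[0,0,0]}]'

```text
t: 21.25
tool_pos: [0.4863, 0.076, 0.1879]
orientation: [2.984, -0.135, 0.882]
force: [-2.0, -0.1, -1.9]
opening: 0.0255
```

```bash
python3 - <<'E'
from plan import *
sent([.1,-.01,0],[0,0,0]);meas()
E
```

```text
t 21.25 rim xc 0.0575 yc -0.0001 zbed 0.0264 low-bed 0.0025 tilt 32.9 F [-2.  -0.1 -1.9] Fc -2.0 cmd-meas mm [-0.3 -0.2  0. ] tq [ 0.07  1.32 -0.  ]
```

Emit:
carry_out --steps '[{"xyz":[0.05,0,0],"rot":[0,0,0]},{"xyz":[0.1,-0.01,0],"rot":[0,0,0]},{"xyz":[0.1,-0.01,0],"rot":[0,0,0]}]'

```text
t: 21.55
tool_pos: [0.4873, 0.0759, 0.1879]
orientation: [2.984, -0.135, 0.882]
force: [-2.9, -0.0, -3.2]
opening: 0.0258
```

```bash
python3 - <<'E'
from plan import *
sent([.1,-.01,0],[0,0,0]);meas()
E
```

```text
t 21.55 rim xc 0.0585 yc -0.0001 zbed 0.0263 low-bed 0.0024 tilt 32.9 F [-2.9 -0.  -3.2] Fc -2.9 cmd-meas mm [-0.3 -0.2  0.1] tq [0.1  1.36 0.05]
```

Emit:
carry_out --steps '[{"xyz":[0.05,0,0],"rot":[0,0,0]},{"xyz":[0.1,-0.01,0],"rot":[0,0,0]},{"xyz":[0.1,-0.01,0],"rot":[0,0,0]}]'

```text
t: 21.85
tool_pos: [0.4883, 0.0758, 0.1879]
orientation: [2.984, -0.135, 0.882]
force: [-2.1, 0.6, -2.9]
opening: 0.0254
```

```bash
python3 - <<'E'
from plan import *
sent([.1,-.01,0],[0,0,0]);meas()
E
```

```text
t 21.85 rim xc 0.0595 yc -0.0001 zbed 0.0264 low-bed 0.0025 tilt 32.9 F [-2.1  0.6 -2.9] Fc -2.2 cmd-meas mm [-0.3 -0.2  0. ] tq [0.08 1.36 0.03]
```

Emit:
carry_out --steps '[{"xyz":[0.05,0,0],"rot":[0,0,0]},{"xyz":[0.1,-0.01,0],"rot":[0,0,0]},{"xyz":[0.1,-0.01,0],"rot":[0,0,0]}]'

```text
t: 22.15
tool_pos: [0.4893, 0.0757, 0.1879]
orientation: [2.984, -0.135, 0.882]
force: [-2.3, 0.2, -3.0]
opening: 0.0253
```

```bash
python3 - <<'E'
from plan import *
sent([.1,-.01,0],[0,0,0]);meas()
E
```

```text
t 22.15 rim xc 0.0605 yc -0.0001 zbed 0.0264 low-bed 0.0024 tilt 32.9 F [-2.3  0.2 -3. ] Fc -2.3 cmd-meas mm [-0.3 -0.2  0. ] tq [0.08 1.3  0.04]
```

Emit:
carry_out --steps '[{"xyz":[0.05,0,0],"rot":[0,0,0]},{"xyz":[0.1,-0.01,0],"rot":[0,0,0]},{"xyz":[0.1,-0.01,0],"rot":[0,0,0]}]'

```text
t: 22.45
tool_pos: [0.4902, 0.0756, 0.1879]
orientation: [2.984, -0.135, 0.882]
force: [-2.0, 1.0, -1.6]
opening: 0.0252
```

```bash
python3 - <<'E'
from plan import *
sent([.1,-.01,0],[0,0,0]);meas()
im=read_camera("side"); cv2.imwrite("pics/side13.png",im[:,:,::-1]);meas()
crop("pics/side13.png",230,150,60,70,8,"pics/s15.png")
E
```

```text
t 22.45 rim xc 0.0615 yc -0.0001 zbed 0.0263 low-bed 0.0024 tilt 32.9 F [-2.   1.  -1.6] Fc -2.1 cmd-meas mm [-0.3 -0.2  0.1] tq [0.07 1.44 0.04]
t 22.50 rim xc 0.0615 yc -0.0001 zbed 0.0264 low-bed 0.0024 tilt 32.9 F [-2.8  0.  -2.8] Fc -2.8 cmd-meas mm [-0.3 -0.2  0. ] tq [0.1  1.39 0.03]
```

View pics/s15.png

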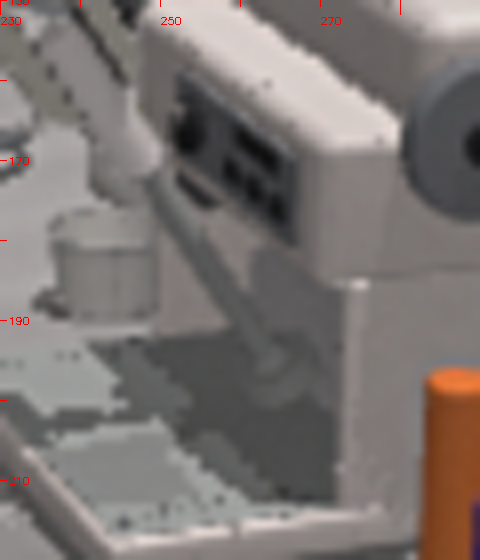

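```bash
python3 - <<'E'
from plan import *
s=read_state();T=s["tool_pos"];M=R.from_rotvec(s["orientation"]).as_matrix()
im=cv2.imread("pics/side13.png");x0,y0,k2=225,140,9
c=cv2.resize(im[y0:y0+70,x0:x0+60].copy(),None,fx=k2,fy=k2,interpolation=cv2.INTER_CUBIC)
c=np.clip((c.astype(float)-40)*1.8,0,255).astype('uint8')
for sp,rad in((0,.022),(.014,.022),(.14,.013)):
    u=((proj("side",[T+M@[rad*np.cos(a),rad*np.sin(a),L-sp] for a in np.linspace(0,2*np.pi,25)])-[x0,y0]+.5)*k2).astype(np.int32); cv2.polylines(c,[u],False,(0,0,255),1)
for dx,col in((0,(0,255,0)),(.005,(255,0,0))):
    u=((proj("side",[C0+dx*ex+[0,0,.135]+y*ey for y in(-.12,.12)])-[x0,y0]+.5)*k2).astype(np.int32);cv2.polylines(c,[u],False,col,1)
cv2.imwrite("pics/ov.png",c)
E
```

```text
(no output)
```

View pics/ov.png

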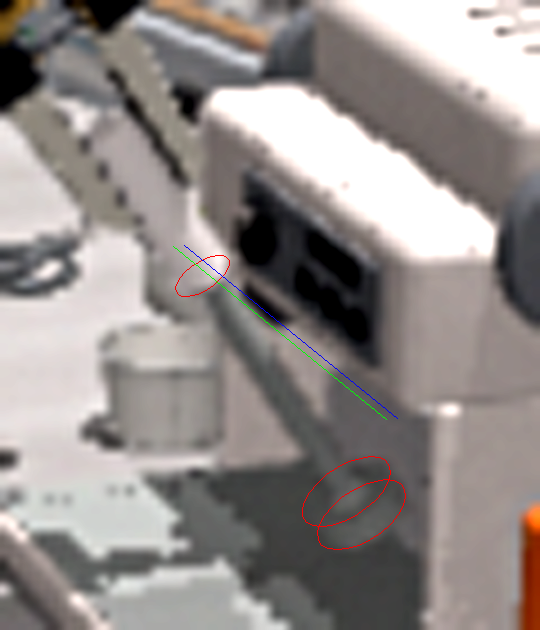

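Emit:
carry_out --steps '[{"xyz":[0.05,0,0],"rot":[0,0,0]},{"xyz":[0.1,-0.01,0],"rot":[0,0,0]},{"xyz":[0.1,-0.01,0],"rot":[0,0,0]}]'

```text
t: 22.8
tool_pos: [0.4913, 0.0755, 0.188]
orientation: [2.984, -0.135, 0.882]
force: [-2.9, 0.1, -2.5]
opening: 0.025
```

```bash
python3 - <<'E'
from plan import *
sent([.1,-.01,0],[0,0,0]);meas()
E
```

```text
t 22.80 rim xc 0.0625 yc -0.0001 zbed 0.0264 low-bed 0.0025 tilt 32.9 F [-2.9  0.1 -2.5] Fc -2.9 cmd-meas mm [-0.3 -0.2 -0. ] tq [0.1  1.46 0.06]
```

Emit:
carry_out --steps '[{"xyz":[0.05,0,0],"rot":[0,0,0]},{"xyz":[0.1,-0.01,0],"rot":[0,0,0]},{"xyz":[0.1,-0.01,0],"rot":[0,0,0]}]'

```text
t: 23.1
tool_pos: [0.4923, 0.0754, 0.1879]
orientation: [2.984, -0.135, 0.882]
force: [-3.4, -0.0, -1.8]
opening: 0.0252
```

```bash
python3 - <<'E'
from plan import *
sent([.1,-.01,0],[0,0,0]);meas()
E
```

```text
t 23.10 rim xc 0.0635 yc -0.0001 zbed 0.0264 low-bed 0.0025 tilt 32.9 F [-3.4 -0.  -1.8] Fc -3.4 cmd-meas mm [-0.3 -0.2  0. ] tq [0.07 1.55 0.07]
```

Emit:
carry_out --steps '[{"xyz":[0.05,0,0],"rot":[0,0,0]},{"xyz":[0.1,-0.01,0],"rot":[0,0,0]},{"xyz":[0.1,-0.01,0],"rot":[0,0,0]}]'

```text
t: 23.4
tool_pos: [0.4931, 0.0753, 0.1879]
orientation: [2.984, -0.135, 0.882]
force: [-5.1, 0.4, -0.4]
opening: 0.0253
```

```bash
python3 - <<'E'
from plan import *
sent([.1,-.01,0],[0,0,0]);meas()
E
```

```text
t 23.40 rim xc 0.0643 yc -0.0001 zbed 0.0263 low-bed 0.0024 tilt 32.9 F [-5.1  0.4 -0.4] Fc -5.1 cmd-meas mm [-0.2 -0.3  0.1] tq [0.12 1.78 0.07]
```

```bash
python3 - <<'E'
from plan import *
for uv in((256.5,182),(258,182.3),(259.5,182)):
    p=onz("side",uv,.115)-C0; print("holder?",p@ex,p@ey)
go(33,.055,-.04,.0025);go(33,.055,.03,.0025);go(33,.055,.04,.0025)
im=cv2.imread("pics/side0.png");c=np.clip((im[165:205,240:285].astype(float)-40)*3,0,255).astype('uint8');cv2.imwrite("pics/enh4.png",cv2.resize(c,None,fx=14,fy=14,interpolation=cv2.INTER_CUBIC))
E
```

```text
holder? 0.0011637354213240728 -0.01376589734273244
holder? 0.005301378103685879 -0.018782527617017215
holder? 0.012051474171366178 -0.01746162966302959
t33 xc0.055 yc-0.04: xyz [-1.29, -3.88, -0.01] rot [0.1, 0.0, 0.0] ik 0.97 [0.02, -0.89, 2.41, -0.07, 1.05, 0.13]
t33 xc0.055 yc0.03: xyz [-0.66, 3.09, -0.01] rot [0.1, 0.0, 0.0] ik 0.0 [0.26, -0.78, 2.35, -0.22, 1.03, 0.41]
t33 xc0.055 yc0.04: xyz [-0.57, 4.09, -0.01] rot [0.1, 0.0, 0.0] ik 0.0 [0.29, -0.75, 2.34, -0.24, 1.02, 0.45]
```

View pics/enh4.png

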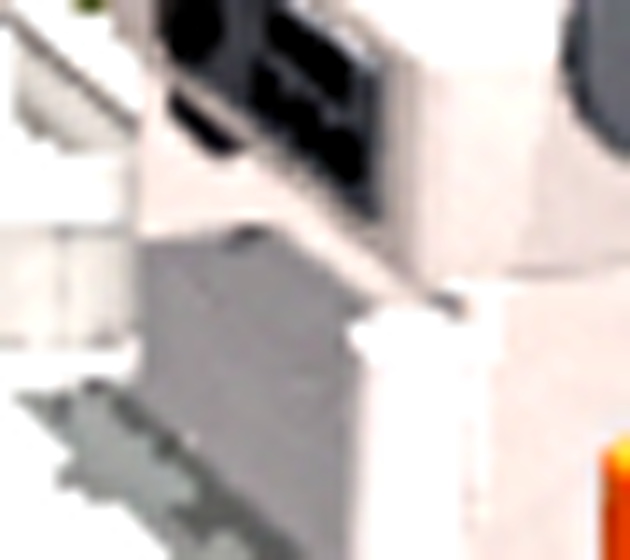

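```bash
python3 - <<'E'
from plan import *
go(32,.055,-.03,.0025);go(32,.055,-.035,.0025);go(38,.05,.035,.0025);go(38,.055,.035,.0025);go(38,.055,.04,.0025)
E
```

```text
t32 xc0.055 yc-0.03: xyz [-0.97, -2.9, 0.12] rot [0.2, 1.0, 0.0] ik 0.0 [0.05, -0.85, 2.39, -0.08, 1.06, 0.16]
t32 xc0.055 yc-0.035: xyz [-1.02, -3.4, 0.12] rot [0.2, 1.0, 0.0] ik 0.0 [0.03, -0.86, 2.39, -0.07, 1.06, 0.14]
t38 xc0.05 yc0.035: xyz [-2.21, 3.74, -0.72] rot [-0.4, -5.0, 0.0] ik 6.9 [0.34, -0.89, 2.46, -0.32, 1.0, 0.53]
t38 xc0.055 yc0.035: xyz [-1.71, 3.69, -0.72] rot [-0.4, -5.0, 0.0] ik 1.25 [0.33, -0.89, 2.46, -0.31, 0.98, 0.52]
t38 xc0.055 yc0.04: xyz [-1.67, 4.19, -0.72] rot [-0.4, -5.0, 0.0] ik 0.0 [0.34, -0.89, 2.46, -0.32, 0.98, 0.53]
```

Emit:
carry_out --steps '[{"xyz":[-1.0,0.1,0.1],"rot":[0,0,0]},{"xyz":[-1.1,-1.5,0.12],"rot":[0.2,1,0]},{"xyz":[-1.1,-3.4,0.12],"rot":[0.2,1,0]},{"xyz":[-1.0,-3.4,0.12],"rot":[0.2,1,0]},{"xyz":[-0.7,-3.43,0.12],"rot":[0.2,1,0]},{"xyz":[-0.5,-3.45,0.12],"rot":[0.2,1,0]},{"xyz":[-0.5,-3.45,0.12],"rot":[0.2,1,0]}]'

```text
t: 24.1
tool_pos: [0.4885, 0.0413, 0.189]
orientation: [2.995, -0.135, 0.857]
force: [-0.4, 0.0, -3.2]
opening: 0.0252
```

```bash
python3 - <<'E'
from plan import *
sent([-.5,-3.45,.12],[.2,1,0]);meas()
E
```

```text
t 24.10 rim xc 0.0604 yc -0.0341 zbed 0.0255 low-bed 0.0023 tilt 31.9 F [-0.4  0.  -3.2] Fc -0.4 cmd-meas mm [-0.5 -0.8  0.1] tq [-0.01  0.84  0.01]
```

Emit:
carry_out --steps '[{"xyz":[0.05,0,0],"rot":[0,0,0]},{"xyz":[0.1,-0.01,0],"rot":[0,0,0]},{"xyz":[0.1,-0.01,0],"rot":[0,0,0]}]'

```text
t: 24.4
tool_pos: [0.4892, 0.0409, 0.189]
orientation: [2.994, -0.136, 0.857]
force: [0.3, 0.5, -3.3]
opening: 0.0252
```

```bash
python3 - <<'E'
from plan import *
sent([.1,-.01,0],[0,0,0]);meas()
E
```

```text
t 24.40 rim xc 0.0612 yc -0.0344 zbed 0.0255 low-bed 0.0023 tilt 31.9 F [ 0.3  0.5 -3.3] Fc 0.3 cmd-meas mm [-0.3 -0.5  0.1] tq [ 0.02  0.87 -0.01]
```

Emit:
carry_out --steps '[{"xyz":[0.05,0,0],"rot":[0,0,0]},{"xyz":[0.1,-0.01,0],"rot":[0,0,0]},{"xyz":[0.1,-0.01,0],"rot":[0,0,0]}]'

```text
t: 24.7
tool_pos: [0.4903, 0.0406, 0.1891]
orientation: [2.994, -0.136, 0.857]
force: [0.2, 0.4, -2.4]
opening: 0.0252
```

```bash
python3 - <<'E'
from plan import *
sent([.1,-.01,0],[0,0,0]);meas()
E
```

```text
t 24.70 rim xc 0.0623 yc -0.0347 zbed 0.0257 low-bed 0.0024 tilt 31.9 F [ 0.2  0.4 -2.4] Fc 0.1 cmd-meas mm [-0.3 -0.2 -0. ] tq [-0.05  0.85  0.01]
```

Emit:
carry_out --steps '[{"xyz":[0.05,0,0],"rot":[0,0,0]},{"xyz":[0.1,-0.01,0],"rot":[0,0,0]},{"xyz":[0.1,-0.01,0],"rot":[0,0,0]}]'

```text
t: 25.0
tool_pos: [0.4911, 0.0405, 0.189]
orientation: [2.994, -0.136, 0.856]
force: [-2.0, 0.8, -2.8]
opening: 0.0255
```

```bash
python3 - <<'E'
from plan import *
sent([.1,-.01,0],[0,0,0]);meas()
E
```

```text
t 25.00 rim xc 0.0631 yc -0.0347 zbed 0.0254 low-bed 0.0022 tilt 31.9 F [-2.   0.8 -2.8] Fc -2.0 cmd-meas mm [-0.1 -0.2  0.2] tq [0.   1.24 0.  ]
```

Emit:
carry_out --steps '[{"xyz":[0.05,0,0],"rot":[0,0,0]},{"xyz":[0.05,-0.01,0],"rot":[0,0,0]}]'

```text
t: 25.2
tool_pos: [0.4916, 0.0404, 0.1889]
orientation: [2.994, -0.136, 0.856]
force: [-3.5, 0.0, -2.6]
opening: 0.0248
```

```bash
python3 - <<'E'
from plan import *
sent([.05,-.01,0],[0,0,0]);meas()
E
```

```text
t 25.20 rim xc 0.0636 yc -0.0348 zbed 0.0254 low-bed 0.0021 tilt 31.9 F [-3.5  0.  -2.6] Fc -3.5 cmd-meas mm [-0.1 -0.2  0.2] tq [ 0.03  1.43 -0.01]
```

Emit:
carry_out --steps '[{"xyz":[0.05,0,0],"rot":[0,0,0]},{"xyz":[0.05,0,0],"rot":[0,0,0]}]'

```text
t: 25.4
tool_pos: [0.4921, 0.0404, 0.1889]
orientation: [2.994, -0.136, 0.856]
force: [-2.3, -0.6, -2.1]
opening: 0.0249
```

```bash
python3 - <<'E'
from plan import *
sent([.05,0,0],[0,0,0]);meas()
E
```

```text
t 25.40 rim xc 0.0642 yc -0.0347 zbed 0.0254 low-bed 0.0021 tilt 31.9 F [-2.3 -0.6 -2.1] Fc -2.2 cmd-meas mm [-0.2 -0.2  0.2] tq [0.03 1.49 0.02]
```

Emit:
carry_out --steps '[{"xyz":[0.05,0,0],"rot":[0,0,0]},{"xyz":[0.05,0,0],"rot":[0,0,0]}]'

```text
t: 25.6
tool_pos: [0.4926, 0.0404, 0.189]
orientation: [2.994, -0.136, 0.856]
force: [-3.9, 0.6, -1.4]
opening: 0.0257
```

```bash
python3 - <<'E'
from plan import *
sent([.05,0,0],[0,0,0]);meas()
E
```

```text
t 25.60 rim xc 0.0646 yc -0.0347 zbed 0.0255 low-bed 0.0022 tilt 31.9 F [-3.9  0.6 -1.4] Fc -4.0 cmd-meas mm [-0.2 -0.3  0.1] tq [0.06 1.79 0.02]
```

Emit:
carry_out --steps '[{"xyz":[0.05,0,0],"rot":[0,0,0]},{"xyz":[0.05,-0.01,0],"rot":[0,0,0]}]'

```text
t: 25.8
tool_pos: [0.493, 0.0403, 0.189]
orientation: [2.995, -0.136, 0.856]
force: [-5.3, 1.2, -0.1]
opening: 0.0252
```

```bash
python3 - <<'E'
from plan import *
sent([.05,-.01,0],[0,0,0]);meas()
E
```

```text
t 25.80 rim xc 0.0650 yc -0.0347 zbed 0.0254 low-bed 0.0022 tilt 31.9 F [-5.3  1.2 -0.1] Fc -5.3 cmd-meas mm [-0.1 -0.3  0.2] tq [0.08 2.   0.08]
```

Emit:
carry_out --steps '[{"xyz":[0.05,0,0],"rot":[0,0,0]},{"xyz":[0.05,0,0],"rot":[0,0,0]}]'

```text
t: 26.0
tool_pos: [0.4933, 0.0404, 0.1888]
orientation: [2.995, -0.136, 0.855]
force: [-7.7, 0.8, 0.3]
opening: 0.0254
```

```bash
python3 - <<'E'
from plan import *
sent([.05,0,0],[0,0,0]);meas()
E
```

```text
t 26.00 rim xc 0.0652 yc -0.0347 zbed 0.0251 low-bed 0.0019 tilt 31.9 F [-7.7  0.8  0.3] Fc -7.7 cmd-meas mm [ 0.1 -0.3  0.4] tq [0.16 2.26 0.03]
```

```bash
python3 - <<'E'
from plan import *
go(37,.055,.035,.0025);go(37,.06,.035,.0025)
E
```

```text
t37 xc0.055 yc0.035: xyz [-1.55, 7.17, -0.68] rot [-0.5, -5.0, 0.0] ik 0.0 [0.31, -0.88, 2.44, -0.29, 0.99, 0.49]
t37 xc0.06 yc0.035: xyz [-1.05, 7.13, -0.68] rot [-0.5, -5.0, 0.0] ik 0.0 [0.31, -0.86, 2.43, -0.29, 0.98, 0.49]
```

Emit:
carry_out --steps '[{"xyz":[-0.8,0.08,0.1],"rot":[0,0,0]},{"xyz":[-1.5,0.15,0.1],"rot":[0,0,0]},{"xyz":[-1.5,3.6,0.1],"rot":[0,0,0]},{"xyz":[-1.55,7.17,0],"rot":[0,0,0]},{"xyz":[-1.55,7.17,0],"rot":[-0.5,-5,0]},{"xyz":[-1.55,7.17,-0.5],"rot":[-0.5,-5,0]},{"xyz":[-1.55,7.17,-0.68],"rot":[-0.5,-5,0]},{"xyz":[-1.3,7.15,-0.68],"rot":[-0.5,-5,0]},{"xyz":[-1.05,7.13,-0.68],"rot":[-0.5,-5,0]},{"xyz":[-1.05,7.13,-0.68],"rot":[-0.5,-5,0]}]'

```text
t: 27.0
tool_pos: [0.4843, 0.1109, 0.1837]
orientation: [2.949, -0.137, 0.988]
force: [-0.2, 0.0, -3.3]
opening: 0.0252
```

```bash
python3 - <<'E'
from plan import *
sent([-1.05,7.13,-.68],[-.5,-5,0]);meas()
im=read_camera("side"); cv2.imwrite("pics/side14.png",im[:,:,::-1]);meas()
crop("pics/side14.png",230,150,60,70,8,"pics/s16.png")
E
```

```text
t 27.00 rim xc 0.0614 yc 0.0346 zbed 0.0305 low-bed 0.0040 tilt 37.0 F [-0.2  0.  -3.3] Fc -0.2 cmd-meas mm [-1.3  0.4 -1.4] tq [-0.04  0.91 -0.01]
t 27.05 rim xc 0.0611 yc 0.0346 zbed 0.0300 low-bed 0.0035 tilt 37.0 F [-0.5  0.8 -2.8] Fc -0.6 cmd-meas mm [-1.   0.4 -1. ] tq [ 0.01  0.91 -0.01]
```

View pics/s16.png

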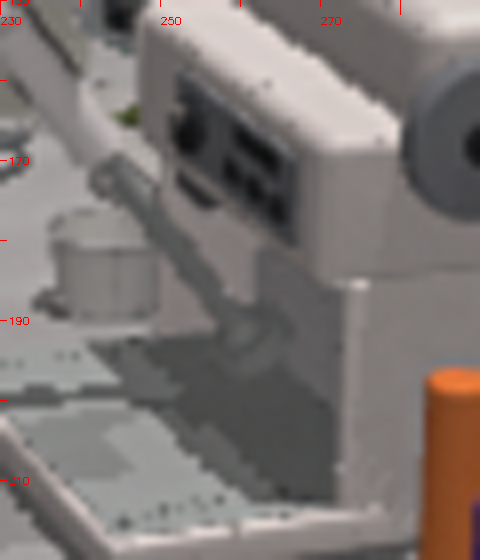

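Everything is clear at the left end. I'll advance in small steps.

Emit:
carry_out --steps '[{"xyz":[0.05,0,0],"rot":[0,0,0]},{"xyz":[0.1,-0.01,0],"rot":[0,0,0]},{"xyz":[0.1,-0.01,0],"rot":[0,0,0]}]'

```text
t: 27.35
tool_pos: [0.4843, 0.1114, 0.1824]
orientation: [2.95, -0.134, 0.986]
force: [-0.8, -0.5, -3.2]
opening: 0.0255
```

```bash
python3 - <<'E'
from plan import *
sent([.1,-.01,0],[0,0,0]);meas()
E
```

```text
t 27.35 rim xc 0.0613 yc 0.0352 zbed 0.0290 low-bed 0.0025 tilt 37.0 F [-0.8 -0.5 -3.2] Fc -0.8 cmd-meas mm [-0.3 -0.2 -0. ] tq [-0.04  0.96 -0.04]
```

Emit:
carry_out --steps '[{"xyz":[0.05,0,0],"rot":[0,0,0]},{"xyz":[0.1,-0.01,0],"rot":[0,0,0]},{"xyz":[0.1,-0.01,0],"rot":[0,0,0]}]'

```text
t: 27.65
tool_pos: [0.4852, 0.1114, 0.1823]
orientation: [2.95, -0.134, 0.986]
force: [0.1, 0.1, -3.9]
opening: 0.0252
```

```bash
python3 - <<'E'
from plan import *
sent([.1,-.01,0],[0,0,0]);meas()
E
```

```text
t 27.65 rim xc 0.0622 yc 0.0353 zbed 0.0289 low-bed 0.0025 tilt 37.0 F [ 0.1  0.1 -3.9] Fc 0.1 cmd-meas mm [-0.3 -0.2  0. ] tq [-0.03  0.98 -0.01]
```

Emit:
carry_out --steps '[{"xyz":[0.05,0,0],"rot":[0,0,0]},{"xyz":[0.05,0,0],"rot":[0,0,0]}]'

```text
t: 27.85
tool_pos: [0.4858, 0.1114, 0.1823]
orientation: [2.95, -0.134, 0.986]
force: [1.0, -0.2, -2.5]
opening: 0.0253
```

```bash
python3 - <<'E'
from plan import *
sent([.05,0,0],[0,0,0]);meas()
E
```

```text
t 27.85 rim xc 0.0627 yc 0.0353 zbed 0.0289 low-bed 0.0025 tilt 37.0 F [ 1.  -0.2 -2.5] Fc 1.0 cmd-meas mm [-0.3 -0.3  0. ] tq [-0.1   0.91  0.  ]
```

Emit:
carry_out --steps '[{"xyz":[0.05,0,0],"rot":[0,0,0]},{"xyz":[0.05,-0.01,0],"rot":[0,0,0]}]'

```text
t: 28.05
tool_pos: [0.4862, 0.1113, 0.1823]
orientation: [2.95, -0.134, 0.986]
force: [0.9, -0.6, -3.2]
opening: 0.0255
```

```bash
python3 - <<'E'
from plan import *
sent([.05,-.01,0],[0,0,0]);meas()
E
```

```text
t 28.05 rim xc 0.0632 yc 0.0352 zbed 0.0289 low-bed 0.0024 tilt 37.0 F [ 0.9 -0.6 -3.2] Fc 0.9 cmd-meas mm [-0.3 -0.2  0. ] tq [-0.01  0.91 -0.05]
```

Emit:
carry_out --steps '[{"xyz":[0.05,0,0],"rot":[0,0,0]},{"xyz":[0.05,0,0],"rot":[0,0,0]}]'

```text
t: 28.25
tool_pos: [0.4868, 0.1113, 0.1824]
orientation: [2.95, -0.134, 0.986]
force: [-0.3, -0.3, -2.9]
opening: 0.0251
```

```bash
python3 - <<'E'
from plan import *
sent([.05,0,0],[0,0,0]);meas()
E
```

```text
t 28.25 rim xc 0.0637 yc 0.0353 zbed 0.0290 low-bed 0.0025 tilt 37.0 F [-0.3 -0.3 -2.9] Fc -0.2 cmd-meas mm [-0.3 -0.2 -0. ] tq [-0.01  0.92 -0.04]
```

Emit:
carry_out --steps '[{"xyz":[0.05,0,0],"rot":[0,0,0]},{"xyz":[0.05,-0.01,0],"rot":[0,0,0]}]'

```text
t: 28.45
tool_pos: [0.4873, 0.1112, 0.1823]
orientation: [2.95, -0.134, 0.986]
force: [0.7, -1.2, -2.8]
opening: 0.025
```

```bash
python3 - <<'E'
from plan import *
sent([.05,-.01,0],[0,0,0]);meas()
E
```

```text
t 28.45 rim xc 0.0642 yc 0.0353 zbed 0.0289 low-bed 0.0025 tilt 37.0 F [ 0.7 -1.2 -2.8] Fc 0.8 cmd-meas mm [-0.3 -0.2  0. ] tq [-0.    0.92  0.  ]
```

Emit:
carry_out --steps '[{"xyz":[0.05,0,0],"rot":[0,0,0]},{"xyz":[0.05,0,0],"rot":[0,0,0]}]'

```text
t: 28.65
tool_pos: [0.4877, 0.1112, 0.1823]
orientation: [2.95, -0.134, 0.985]
force: [-1.1, 0.9, -2.4]
opening: 0.0255
```

```bash
python3 - <<'E'
from plan import *
sent([.05,0,0],[0,0,0]);meas()
E
```

```text
t 28.65 rim xc 0.0647 yc 0.0352 zbed 0.0289 low-bed 0.0024 tilt 36.9 F [-1.1  0.9 -2.4] Fc -1.2 cmd-meas mm [-0.3 -0.2  0.1] tq [ 0.    1.02 -0.09]
```

Emit:
carry_out --steps '[{"xyz":[0.05,0,0],"rot":[0,0,0]},{"xyz":[0.05,-0.01,0],"rot":[0,0,0]}]'

```text
t: 28.85
tool_pos: [0.4881, 0.1111, 0.1822]
orientation: [2.95, -0.134, 0.985]
force: [-1.6, -0.1, -2.7]
opening: 0.025
```

```bash
python3 - <<'E'
from plan import *
sent([.05,-.01,0],[0,0,0]);meas()
E
```

```text
t 28.85 rim xc 0.0651 yc 0.0352 zbed 0.0288 low-bed 0.0023 tilt 36.9 F [-1.6 -0.1 -2.7] Fc -1.5 cmd-meas mm [-0.2 -0.3  0.1] tq [ 0.06  1.2  -0.  ]
```

Emit:
carry_out --steps '[{"xyz":[0.05,0,0],"rot":[0,0,0]},{"xyz":[0.05,0,0],"rot":[0,0,0]}]'

```text
t: 29.05
tool_pos: [0.4886, 0.1111, 0.1822]
orientation: [2.95, -0.134, 0.985]
force: [-3.8, 0.9, -1.9]
opening: 0.0254
```

```bash
python3 - <<'E'
from plan import *
sent([.05,0,0],[0,0,0]);meas()
E
```

```text
t 29.05 rim xc 0.0655 yc 0.0352 zbed 0.0287 low-bed 0.0023 tilt 36.9 F [-3.8  0.9 -1.9] Fc -3.9 cmd-meas mm [-0.1 -0.2  0.2] tq [0.08 1.62 0.04]
```

Emit:
carry_out --steps '[{"xyz":[0.05,0,0],"rot":[0,0,0]},{"xyz":[0.05,-0.01,0],"rot":[0,0,0]}]'

```text
t: 29.25
tool_pos: [0.489, 0.111, 0.1821]
orientation: [2.95, -0.134, 0.985]
force: [-4.5, 0.2, -1.0]
opening: 0.0248
```

```bash
python3 - <<'E'
from plan import *
sent([.05,-.01,0],[0,0,0]);meas()
E
```

```text
t 29.25 rim xc 0.0659 yc 0.0352 zbed 0.0286 low-bed 0.0022 tilt 36.9 F [-4.5  0.2 -1. ] Fc -4.5 cmd-meas mm [-0.  -0.3  0.2] tq [0.07 1.86 0.05]
```

Emit:
carry_out --steps '[{"xyz":[0.05,0,0],"rot":[0,0,0]},{"xyz":[0.05,0,0],"rot":[0,0,0]}]'

```text
t: 29.45
tool_pos: [0.4894, 0.111, 0.182]
orientation: [2.95, -0.134, 0.984]
force: [-6.4, 0.8, 0.4]
opening: 0.0254
```

```bash
python3 - <<'E'
from plan import *
sent([.05,0,0],[0,0,0]);meas()
E
```

```text
t 29.45 rim xc 0.0662 yc 0.0353 zbed 0.0285 low-bed 0.0021 tilt 36.9 F [-6.4  0.8  0.4] Fc -6.4 cmd-meas mm [ 0.1 -0.3  0.3] tq [0.09 2.14 0.03]
```

```bash
python3 - <<'E'
from plan import *
go(32,.06,-.035,.0025)
E
```

```text
t32 xc0.06 yc-0.035: xyz [-0.17, -7.01, 0.68] rot [0.5, 5.0, 0.0] ik 0.0 [0.03, -0.84, 2.38, -0.07, 1.05, 0.14]
```

Emit:
carry_out --steps '[{"xyz":[-0.7,0.06,0.1],"rot":[0,0,0]},{"xyz":[-1.2,0.1,0.1],"rot":[0,0,0]},{"xyz":[-1.2,0.1,0.8],"rot":[0.5,5,0]},{"xyz":[-1.2,-3.4,0.8],"rot":[0.5,5,0]},{"xyz":[-0.9,-6.9,0.75],"rot":[0.5,5,0]},{"xyz":[-0.4,-7.0,0.68],"rot":[0.5,5,0]},{"xyz":[-0.2,-7.01,0.68],"rot":[0.5,5,0]},{"xyz":[-0.2,-7.01,0.68],"rot":[0.5,5,0]}]'

```text
t: 30.25
tool_pos: [0.4878, 0.0414, 0.1893]
orientation: [2.994, -0.136, 0.857]
force: [0.1, -0.6, -3.7]
opening: 0.0252
```

```bash
python3 - <<'E'
from plan import *
sent([-.2,-7.01,.68],[.5,5,0]);meas()
E
```

```text
t 30.25 rim xc 0.0598 yc -0.0341 zbed 0.0258 low-bed 0.0025 tilt 31.9 F [ 0.1 -0.6 -3.7] Fc 0.2 cmd-meas mm [-0.3 -0.7 -0.1] tq [-0.01  0.86 -0.01]
```

Emit:
carry_out --steps '[{"xyz":[0.1,0,0],"rot":[0,0,0]},{"xyz":[0.2,-0.02,0],"rot":[0,0,0]},{"xyz":[0.3,-0.03,0],"rot":[0,0,0]},{"xyz":[0.3,-0.03,0],"rot":[0,0,0]}]'

```text
t: 30.65
tool_pos: [0.4907, 0.0412, 0.1891]
orientation: [2.995, -0.135, 0.857]
force: [-1.5, -0.4, -3.1]
opening: 0.0251
```

```bash
python3 - <<'E'
from plan import *
sent([.3,-.03,0],[0,0,0]);meas()
E
```

```text
t 30.65 rim xc 0.0628 yc -0.0340 zbed 0.0256 low-bed 0.0024 tilt 31.9 F [-1.5 -0.4 -3.1] Fc -1.5 cmd-meas mm [-0.3 -0.8  0. ] tq [ 0.01  0.86 -0.  ]
```

Emit:
carry_out --steps '[{"xyz":[0.05,0,0],"rot":[0,0,0]},{"xyz":[0.05,0,0],"rot":[0,0,0]}]'

```text
t: 30.85
tool_pos: [0.4912, 0.0407, 0.1891]
orientation: [2.994, -0.136, 0.857]
force: [0.0, -0.3, -2.8]
opening: 0.0253
```

```bash
python3 - <<'E'
from plan import *
sent([.05,0,0],[0,0,0]);meas()
E
```

```text
t 30.85 rim xc 0.0633 yc -0.0345 zbed 0.0256 low-bed 0.0023 tilt 31.9 F [ 0.  -0.3 -2.8] Fc 0.1 cmd-meas mm [-0.3 -0.3  0.1] tq [-0.01  0.87  0.03]
```

Emit:
carry_out --steps '[{"xyz":[0.05,0,0],"rot":[0,0,0]},{"xyz":[0.05,-0.01,0],"rot":[0,0,0]}]'

```text
t: 31.05
tool_pos: [0.4917, 0.0405, 0.1891]
orientation: [2.994, -0.136, 0.857]
force: [0.2, 0.2, -3.2]
opening: 0.025
```

```bash
python3 - <<'E'
from plan import *
sent([.05,-.01,0],[0,0,0]);meas()
E
```

```text
t 31.05 rim xc 0.0638 yc -0.0347 zbed 0.0256 low-bed 0.0023 tilt 31.9 F [ 0.2  0.2 -3.2] Fc 0.2 cmd-meas mm [-0.3 -0.2  0.1] tq [0.   0.95 0.02]
```

Emit:
carry_out --steps '[{"xyz":[0.05,0,0],"rot":[0,0,0]},{"xyz":[0.05,0,0],"rot":[0,0,0]}]'

```text
t: 31.25
tool_pos: [0.4921, 0.0405, 0.189]
orientation: [2.994, -0.136, 0.856]
force: [-1.6, 1.1, -1.9]
opening: 0.0252
```

```bash
python3 - <<'E'
from plan import *
sent([.05,0,0],[0,0,0]);meas()
E
```

```text
t 31.25 rim xc 0.0641 yc -0.0347 zbed 0.0255 low-bed 0.0022 tilt 31.9 F [-1.6  1.1 -1.9] Fc -1.7 cmd-meas mm [-0.2 -0.2  0.2] tq [0.07 1.06 0.01]
```

Emit:
carry_out --steps '[{"xyz":[0.05,0,0],"rot":[0,0,0]},{"xyz":[0.05,-0.01,0],"rot":[0,0,0]}]'

```text
t: 31.45
tool_pos: [0.4926, 0.0404, 0.189]
orientation: [2.994, -0.136, 0.856]
force: [-3.3, 0.6, -2.5]
opening: 0.025
```

```bash
python3 - <<'E'
from plan import *
sent([.05,-.01,0],[0,0,0]);meas()
E
```

```text
t 31.45 rim xc 0.0646 yc -0.0347 zbed 0.0254 low-bed 0.0022 tilt 31.9 F [-3.3  0.6 -2.5] Fc -3.3 cmd-meas mm [-0.1 -0.2  0.2] tq [0.09 1.36 0.01]
```

Emit:
carry_out --steps '[{"xyz":[0.05,0,0],"rot":[0,0,0]},{"xyz":[0.05,0,0],"rot":[0,0,0]}]'

```text
t: 31.65
tool_pos: [0.493, 0.0404, 0.1889]
orientation: [2.995, -0.136, 0.856]
force: [-3.3, 0.8, -0.7]
opening: 0.0255
```

```bash
python3 - <<'E'
from plan import *
sent([.05,0,0],[0,0,0]);meas()
E
```

```text
t 31.65 rim xc 0.0650 yc -0.0346 zbed 0.0253 low-bed 0.0021 tilt 31.9 F [-3.3  0.8 -0.7] Fc -3.4 cmd-meas mm [-0.1 -0.3  0.3] tq [0.04 1.71 0.03]
```

Emit:
carry_out --steps '[{"xyz":[0.05,0,0],"rot":[0,0,0]},{"xyz":[0.05,-0.01,0],"rot":[0,0,0]}]'

```text
t: 31.85
tool_pos: [0.4935, 0.0403, 0.1889]
orientation: [2.995, -0.136, 0.855]
force: [-5.6, 0.9, -1.5]
opening: 0.0251
```

```bash
python3 - <<'E'
from plan import *
sent([.05,-.01,0],[0,0,0]);meas()
E
```

```text
t 31.85 rim xc 0.0654 yc -0.0346 zbed 0.0253 low-bed 0.0021 tilt 31.9 F [-5.6  0.9 -1.5] Fc -5.6 cmd-meas mm [-0.  -0.3  0.3] tq [0.11 1.98 0.07]
```

```bash
python3 - <<'E'
from plan import *
go(31,.055,-.03,.004);go(30,.04,-.02,.005);go(26,.015,-.01,.006);go(22,-.01,0,.01);go(18,-.035,0,.02);go(10,-.07,-.02,.06)
T0,M0=load()
print(R.from_matrix(M0).as_rotvec())
E
```

```text
t31 xc0.055 yc-0.03: xyz [-0.79, 0.58, 0.28] rot [0.0, 1.0, 0.0] ik 0.0 [0.05, -0.82, 2.36, -0.08, 1.07, 0.15]
t30 xc0.04 yc-0.02: xyz [-1.96, 1.69, 0.49] rot [0.1, 2.0, 0.0] ik 0.0 [0.08, -0.84, 2.36, -0.1, 1.11, 0.19]
t26 xc0.015 yc-0.01: xyz [-3.38, 2.82, 1.02] rot [0.5, 6.0, 0.0] ik 0.0 [0.11, -0.79, 2.3, -0.09, 1.19, 0.22]
t22 xc-0.01 yc0: xyz [-4.75, 3.95, 1.76] rot [0.9, 10.0, 0.0] ik 0.0 [0.14, -0.74, 2.24, -0.09, 1.27, 0.24]
t18 xc-0.035 yc0: xyz [-6.18, 4.08, 3.03] rot [1.2, 14.0, 0.0] ik 0.0 [0.13, -0.7, 2.18, -0.07, 1.36, 0.22]
t10 xc-0.07 yc-0.02: xyz [-7.61, 2.2, 7.31] rot [2.0, 21.9, 0.0] ik 0.0 [0.05, -0.59, 2.01, -0.02, 1.55, 0.14]
[ 2.993532   -0.13638721  0.85897505]
```

Emit:
carry_out --steps '[{"xyz":[-0.8,0.08,0.1],"rot":[0,0,0]},{"xyz":[-1.2,0.6,0.3],"rot":[0,1,0]},{"xyz":[-1.96,1.69,0.49],"rot":[0.1,2,0]},{"xyz":[-2.7,2.3,0.75],"rot":[0.3,4,0]},{"xyz":[-3.38,2.82,1.02],"rot":[0.5,6,0]},{"xyz":[-4.1,3.4,1.4],"rot":[0.7,8,0]},{"xyz":[-4.75,3.95,1.76],"rot":[0.9,10,0]},{"xyz":[-6.18,4.08,3.0],"rot":[1.2,14,0]},{"xyz":[-6.9,3.1,5.2],"rot":[1.6,18,0]},{"xyz":[-7.6,2.2,7.3],"rot":[2,21.9,0]}]'

```text
t: 32.85
tool_pos: [0.4181, 0.0627, 0.2637]
orientation: [3.12, -0.14, 0.27]
force: [0.7, -0.8, -3.3]
opening: 0.0248
```

```bash
python3 - <<'E'
from plan import *
sent([-7.6,2.2,7.3],[2,21.9,0]);meas()
T0,M0=load()
Mt=np.array([ex,-ey,[0,0,-1]]).T
print("to upright rot",np.degrees(R.from_matrix(Mt@M0.T).as_rotvec()).round(1),"T",T0, "to place",((np.array([.4047,-.2796,.25])-T0)*100).round(2))
im=read_camera("side"); cv2.imwrite("pics/side15.png",im[:,:,::-1])
crop("pics/side15.png",215,130,80,90,7,"pics/s17.png")
E
```

```text
t 32.85 rim xc -0.0697 yc -0.0191 zbed 0.0690 low-bed 0.0614 tilt 9.9 F [ 0.7 -0.8 -3.3] Fc 0.8 cmd-meas mm [-0.6 -0.6 -1.5] tq [-0.1   0.25  0.01]
to upright rot [ 0.9 10.   0. ] T [0.41745612 0.06205345 0.26214664] to place [ -1.28 -34.17  -1.21]
```

View pics/s17.png

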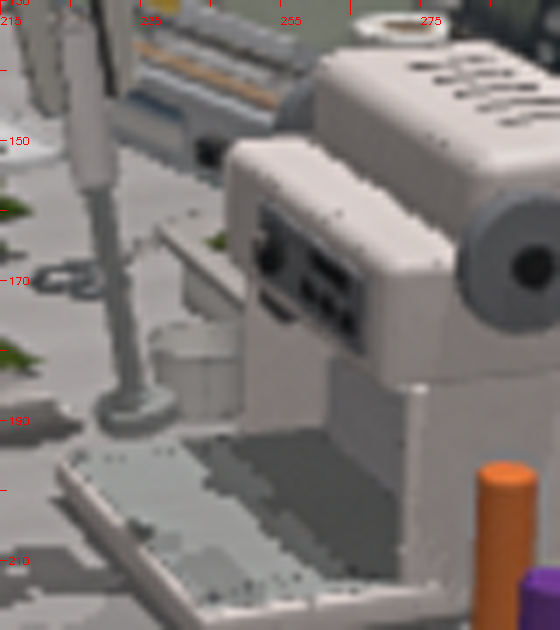

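Emit:
carry_out --steps '[{"xyz":[-1.5,-1,0],"rot":[0.4,5,0]},{"xyz":[-2,-4,0],"rot":[0.9,10,0]},{"xyz":[-2,-8.5,0],"rot":[0.9,10,0]},{"xyz":[-2,-13,0],"rot":[0.9,10,0]},{"xyz":[-2,-17.5,0],"rot":[0.9,10,0]},{"xyz":[-2,-22,0],"rot":[0.9,10,0]},{"xyz":[-1.7,-26,-0.5],"rot":[0.9,10,0]},{"xyz":[-1.5,-30,-1],"rot":[0.9,10,0]},{"xyz":[-1.3,-33,-1.2],"rot":[0.9,10,0]},{"xyz":[-1.3,-34,-1.2],"rot":[0.9,10,0]}]'

```text
t: 33.9
tool_pos: [0.405, -0.2805, 0.249]
orientation: [3.137, -0.148, -0.002]
force: [0.1, 0.6, -3.3]
opening: 0.0252
```

Emit:
carry_out --steps '[{"xyz":[0,0,-2],"rot":[0,0,0]},{"xyz":[0,0,-4],"rot":[0,0,0]},{"xyz":[0,0,-5.5],"rot":[0,0,0]},{"xyz":[0,0,-6.5],"rot":[0,0,0]},{"xyz":[0,0,-7],"rot":[0,0,0]},{"xyz":[0,0,-7],"rot":[0,0,0]},{"xyz":[0,0,-7],"rot":[0,0,0]},{"xyz":[0,0,-7],"rot":[0,0,0]}]'

```text
t: 34.7
tool_pos: [0.4053, -0.2781, 0.1812]
orientation: [3.138, -0.143, -0.0]
force: [-0.7, -0.2, -2.6]
opening: 0.0252
```

```bash
python3 - <<'E'
from plan import *
sent([-1.3,-34,-8.2],[.9,10,0])
s=read_state();T0,M0=load();print(s["tool_pos"],s["force"],s["wrist_torque"],R.from_rotvec(s["orientation"]).as_matrix()[:,2],T0)
im=read_camera("side"); cv2.imwrite("pics/side16.png",im[:,:,::-1])
crop("pics/side16.png",245,170,55,90,8,"pics/s18.png")
E
```

```text
[ 0.40525531 -0.27812413  0.18118897] [-0.74302369 -0.23040794 -2.56163993] [-0.12380685  0.10285157 -0.05886344] [-3.25557744e-04 -4.49910679e-04 -9.99999846e-01] [ 0.40445612 -0.27794655  0.18014664]
```

View pics/s18.png

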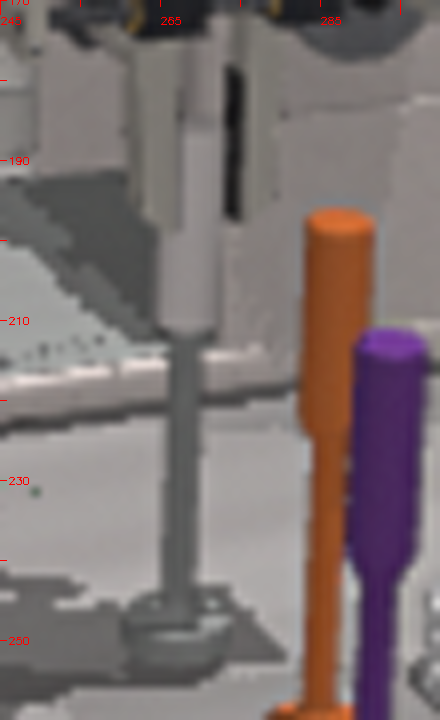

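Emit:
carry_out --steps '[{"xyz":[0,0,-0.4],"rot":[0,0,0]},{"xyz":[0,0,-0.7],"rot":[0,0,0]},{"xyz":[0,0,-0.85],"rot":[0,0,0]},{"xyz":[0,0,-0.85],"rot":[0,0,0]},{"xyz":[0,0,-0.85],"rot":[0,0,0]}]'

```text
t: 35.25
tool_pos: [0.4047, -0.2777, 0.1715]
orientation: [-3.138, 0.143, 0.003]
force: [0.2, 0.1, -2.7]
opening: 0.025
```

Emit:
carry_out --steps '[{"xyz":[0,0,-0.05],"rot":[0,0,0]},{"xyz":[0,0,-0.1],"rot":[0,0,0]},{"xyz":[0,0,-0.1],"rot":[0,0,0]}]'

```text
t: 35.55
tool_pos: [0.4049, -0.2779, 0.1712]
orientation: [-3.138, 0.143, 0.002]
force: [-0.3, 1.2, 2.6]
opening: 0.0252
```

Emit:
carry_out --steps '[{"xyz":[0,0,0],"rot":[0,0,0]},{"xyz":[0,0,0],"rot":[0,0,0]},{"xyz":[0,0,0],"rot":[0,0,0]},{"xyz":[0,0,0],"rot":[0,0,0]},{"xyz":[0,0,0],"rot":[0,0,0]},{"xyz":[0,0,0],"rot":[0,0,0]},{"xyz":[0,0,0],"rot":[0,0,0]},{"xyz":[0,0,0],"rot":[0,0,0]}]' --grip 1

```text
t: 36.35
tool_pos: [0.4047, -0.2777, 0.1706]
orientation: [-3.138, 0.143, 0.003]
force: [-0.1, -0.2, 0.2]
opening: 0.0842
```

Emit:
carry_out --steps '[{"xyz":[0,0,1],"rot":[0,0,0]},{"xyz":[0,0,4],"rot":[0,0,0]},{"xyz":[0,0,8],"rot":[0,0,0]},{"xyz":[0,0,12],"rot":[0,0,0]},{"xyz":[0,0,16],"rot":[0,0,0]},{"xyz":[-3,4,18],"rot":[0,0,0]},{"xyz":[-4,8,18],"rot":[0,0,0]},{"xyz":[-4,12,18],"rot":[0,0,0]},{"xyz":[-4,15,18],"rot":[0,0,0]},{"xyz":[-4,15,18],"rot":[0,0,0]}]'

```text
t: 37.35
tool_pos: [0.3648, -0.1251, 0.3523]
orientation: [-3.138, 0.138, -0.002]
force: [-0.1, -0.1, 0.9]
opening: 0.093
```

```bash
python3 - <<'E'
from plan import *
s=read_state();print(s["t"],s["tool_pos"],s["force"],s["opening"])
for n in("side","top"):
  im=read_camera(n); cv2.imwrite(f"pics/{n}17.png",im[:,:,::-1])
crop("pics/side17.png",215,125,110,160,4,"pics/s19.png")
crop("pics/top17.png",140,100,260,150,3,"pics/t19.png")
E
```

```text
37.35 [ 0.36480468 -0.12508608  0.35227987] [-0.07988344 -0.08437872  0.92492898] 0.09295061565977342
```

View pics/s19.png

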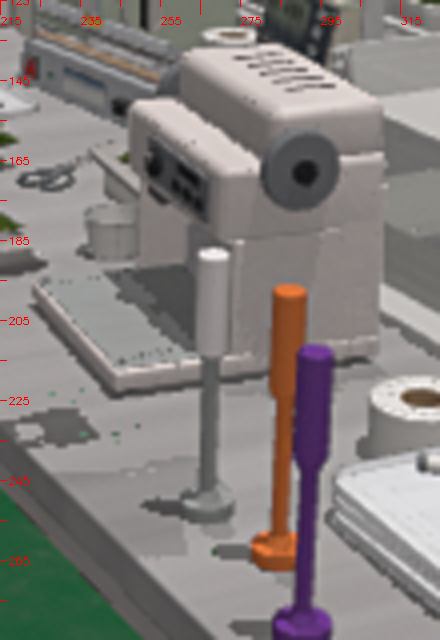

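View pics/t19.png

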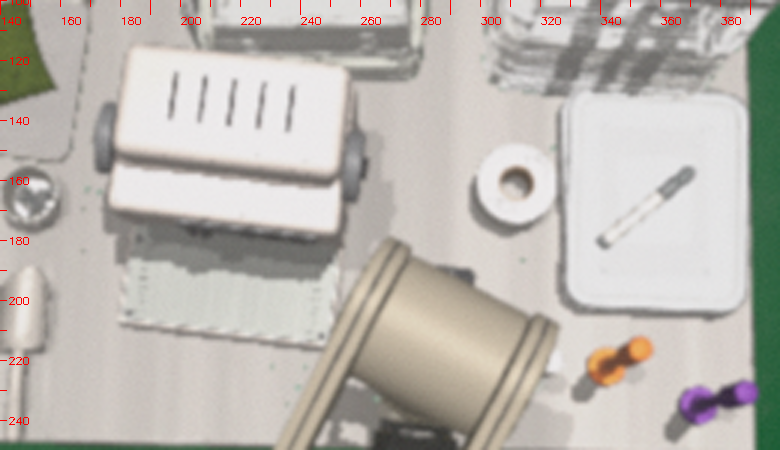

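```bash
python3 -c "
from plant import *
print(close_job())"
```

```text
the job is handed in; nothing more can be done
None
```

The fence is pushed back and, by feel, bears on the stop at both ends. The tamper stands upright on the table again, close to where it was. I handed the job in at about 37 s of the 72 s allowed. Neither the home pin nor the stop position can be read, so seating and squareness rest on force readings alone.

- **Pushing:** With the foot slanted 22–37° under the lip, I moved the fence back in steps of about 0.5–1 mm, first in the middle. It slid at about 2 N until the force rose at the stop.
- **Squaring:** The right end lagged slightly, so I tapped it on. At the last checks, 35 mm left and right of the middle, the force rose straight from contact with no sliding, reaching 6.4 N on the left and 5.6 N on the right. The highest reading while pushing was 7.7 N, well under the roughly 20 N that would shift the stop.
- **Last pictures:** The white tamper stands upright and nothing visible in them appears disturbed. The gripper never went near the fence.

**What disagreed or went wrong:**
- On the first tilt the arm hit a joint limit, drifted off target, and the foot leaned on the head's front at about 6 N. I backed it off straight away; the coder is fixed and nothing moved.
- The side camera disagreed with the top camera by about 10–20 mm in y. It also showed the fingers about 25 mm higher than the arm reported; I went by the arm's reading, which matched the tamper's position in the pictures.
- By my estimate of the lip, the fence stopped about 64 mm behind it, just past the stated 61 mm. I put this down to that estimate being 4–8 mm too far forward, because the force only rose there.
- The two ends stopped 0.8 mm apart in my measurements, which I took as a small error in the coder's measured angle.

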